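# Hang the rinse cups to dry and start the blower

### The job

Push the mode lever right over to load, away from you, and prove the limit switch by pushing its roller arm over until it clicks and letting it spring back. Then hang every washed rinse cup by its handle on the drying rack, one to a hook, pull the lever fully back to run, and start the blower by clicking and releasing the roller switch once more. Leave the other things on the table alone.

Things in the scene. Friction and masses are not known exactly. Their poses are not given: they have to be found in the camera images.
- red_cup: red open rinse cup: foot 62 mm and rim 72 mm across, 55 mm tall, wall 3 mm, about 120 g, with a rigid handle over its mouth: two thin uprights 84 mm apart joined by a bar: round wooden grips 9 mm thick, 14 to 42 mm either side of the middle, centre line 120 mm up, and between them a wire kink up to 131 mm. Origin: centre of the underside; z up, bar along own y. Two or three of the three cups are present; an absent one has no pose
- red_cup_handle (a point): top of the red cup's handle: centre line of the wire kink in the middle of its bar, 131 mm above the foot and 11 mm above the grips' centre line
- blue_cup: blue open rinse cup: foot 62 mm and rim 72 mm across, 55 mm tall, wall 3 mm, about 120 g, with a rigid handle over its mouth: two thin uprights 84 mm apart joined by a bar: round wooden grips 9 mm thick, 14 to 42 mm either side of the middle, centre line 120 mm up, and between them a wire kink up to 131 mm. Origin: centre of the underside; z up, bar along own y. Two or three of the three cups are present; an absent one has no pose
- blue_cup_handle (a point): top of the blue cup's handle: centre line of the wire kink in the middle of its bar, 131 mm above the foot and 11 mm above the grips' centre line
- yellow_cup: yellow open rinse cup: foot 62 mm and rim 72 mm across, 55 mm tall, wall 3 mm, about 120 g, with a rigid handle over its mouth: two thin uprights 84 mm apart joined by a bar: round wooden grips 9 mm thick, 14 to 42 mm either side of the middle, centre line 120 mm up, and between them a wire kink up to 131 mm. Origin: centre of the underside; z up, bar along own y. Two or three of the three cups are present; an absent one has no pose
- yellow_cup_handle (a point): top of the yellow cup's handle: centre line of the wire kink in the middle of its bar, 131 mm above the foot and 11 mm above the grips' centre line
- rack: fixed drying rack: drip plate 170 x 380 x 8 mm and, 95 mm behind the hook seats (own +x), a cross bar (top 227 mm above the table). From it three 8 mm thick hooks, 120 mm apart, come forward to own -x, dip to a V-shaped seat and turn up; tips end 26 mm before the seats, 226 mm above the table. Origin: on the table under the middle seat; y along the row, z up
- left_hook (a point): the left hook (left: the rack's own +y): the point, 210.5 mm above the table, where the kink point of a handle (the cup_handle point) lies when a cup hangs in the seat; the open gap between handle and cup rim, 76 mm, passes over the tip from the front. Axes as the rack: the hook points to -x, a hanging cup's bar lies along y
- middle_hook (a point): the middle hook (left: the rack's own +y): the point, 210.5 mm above the table, where the kink point of a handle (the cup_handle point) lies when a cup hangs in the seat; the open gap between handle and cup rim, 76 mm, passes over the tip from the front. Axes as the rack: the hook points to -x, a hanging cup's bar lies along y
- right_hook (a point): the right hook (left: the rack's own +y): the point, 210.5 mm above the table, where the kink point of a handle (the cup_handle point) lies when a cup hangs in the seat; the open gap between handle and cup rim, 76 mm, passes over the tip from the front. Axes as the rack: the hook points to -x, a hanging cup's bar lies along y
- control_box: fixed grey box, 130 (x) by 230 (y) by 50 mm high, origin at the centre of its underside, own +x away from the robot; carries the mode lever at own y = +55 mm and the roller-lever limit switch on a dark housing (36 by 28 mm, top 110 mm above the table) at own y = -53 mm. Green dot: run side of the lever (-x); orange dot: load side (+x)
- mode_lever (a joint): angle of the red mode lever in rad: 0 = run, leaning 0.5 rad to the box's own -x (towards the robot); 1.0 = load, leaning 0.5 rad to own +x. It stays where it is left; a light sideways push near its tip moves it
- mode_lever_tip (a point): centre of the red ball (26 mm across) at the tip of the mode lever, 60 mm from its pivot, which is 72 mm above the table on a grey block (70 by 50 mm, top 75 mm above the table, a 13 mm radius boss round the pivot); moves with the lever
- switch_arm (a joint): deflection of the limit switch's arm in rad: 0 = upright, at rest; it tips to the box's own +x (away from the robot), clicks at 0.45 (roller moved 20 mm) and meets its stop at 0.9. A spring returns it; the push needed at the roller is 2 N at first, 5 N at the click
- roller (a point): centre of the yellow roller (18 mm across, 10 mm wide) on the switch's arm, 45 mm above the arm's pivot and 140 mm above the table at rest, beside the housing on its own -y side and above its top. Axes as the arm; at rest as the box
- ink_bottle: small amber ink bottle, 40 mm across, 75 mm tall; a bystander, to be left alone. Origin: centre of its underside
- paint_jar: green glass paint jar, 52 mm across, 60 mm tall; a bystander, to be left alone. Origin: centre of its underside
- tape_roll: pale roll of tape lying flat, 80 mm across, 22 mm tall; a bystander, to be left alone. Origin: centre of its underside
- paint_brush: paint brush lying flat, about 15 to 20 cm long; a bystander, to be left alone
- pencil_pot: blue ceramic pot, 70 mm across, 90 mm tall; a bystander, to be left alone. Origin: centre of its underside
- palette_dish: white dish, 120 mm across, 18 mm tall; a bystander, to be left alone. Origin: centre of its underside
- thinner_can: blue can, 60 mm across, 100 mm tall; a bystander, to be left alone. Origin: centre of its underside
Things that resemble listed ones, but are neither listed nor needed, are in the scene too. What is shaped like the blue_cup but green is not meant.

How it is judged:
On the way, in this order (a step that is already met when the one before it is completed fails the run):
1. the mode lever is over on load (value of joint mode_lever above 0.8 rad), for 0.2 s.
2. the switch arm is deflected to its click (value of joint switch_arm above 0.45 rad), for 0.05 s.
3. the switch arm is let go and back at rest (value of joint switch_arm below 0.08 rad), for 0.2 s.
4. every cup present hangs by its handle on a hook and is let go (((x of red_cup_handle in the frame of left_hook between -0.02 and 0.02 m and y of red_cup_handle in the frame of left_hook between -0.02 and 0.02 m and z of red_cup_handle in the frame of left_hook between -0.008 and 0.012 m) or (x of red_cup_handle in the frame of middle_hook between -0.02 and 0.02 m and y of red_cup_handle in the frame of middle_hook between -0.02 and 0.02 m and z of red_cup_handle in the frame of middle_hook between -0.008 and 0.012 m) or (x of red_cup_handle in the frame of right_hook between -0.02 and 0.02 m and y of red_cup_handle in the frame of right_hook between -0.02 and 0.02 m and z of red_cup_handle in the frame of right_hook between -0.008 and 0.012 m)) and angle between each of red_cup, blue_cup, yellow_cup's own z axis and vertical below 0.35 rad and linear speed of each of red_cup, blue_cup, yellow_cup below 0.05 m/s and contact force between each of red_cup, blue_cup, yellow_cup and the fingers below 0.2 N and contact force between each of red_cup, blue_cup, yellow_cup and rack above 0.3 N and ((x of blue_cup_handle in the frame of left_hook between -0.02 and 0.02 m and y of blue_cup_handle in the frame of left_hook between -0.02 and 0.02 m and z of blue_cup_handle in the frame of left_hook between -0.008 and 0.012 m) or (x of blue_cup_handle in the frame of middle_hook between -0.02 and 0.02 m and y of blue_cup_handle in the frame of middle_hook between -0.02 and 0.02 m and z of blue_cup_handle in the frame of middle_hook between -0.008 and 0.012 m) or (x of blue_cup_handle in the frame of right_hook between -0.02 and 0.02 m and y of blue_cup_handle in the frame of right_hook between -0.02 and 0.02 m and z of blue_cup_handle in the frame of right_hook between -0.008 and 0.012 m)) and ((x of yellow_cup_handle in the frame of left_hook between -0.02 and 0.02 m and y of yellow_cup_handle in the frame of left_hook between -0.02 and 0.02 m and z of yellow_cup_handle in the frame of left_hook between -0.008 and 0.012 m) or (x of yellow_cup_handle in the frame of middle_hook between -0.02 and 0.02 m and y of yellow_cup_handle in the frame of middle_hook between -0.02 and 0.02 m and z of yellow_cup_handle in the frame of middle_hook between -0.008 and 0.012 m) or (x of yellow_cup_handle in the frame of right_hook between -0.02 and 0.02 m and y of yellow_cup_handle in the frame of right_hook between -0.02 and 0.02 m and z of yellow_cup_handle in the frame of right_hook between -0.008 and 0.012 m))), for 0.3 s.
5. the mode lever is back on run (value of joint mode_lever below 0.2 rad), for 0.2 s.
6. the switch arm is deflected to its click again (value of joint switch_arm above 0.45 rad), for 0.05 s.
7. the switch arm is let go and back at rest (value of joint switch_arm below 0.08 rad), for 0.2 s.
At the end, for the whole second after the job is handed in: Every cup present hangs still in a hook seat, untouched by the robot (handle middle within 20 mm of the seat along and across the hook, -8 to +12 mm in height, tilt under 0.35 rad); lever on run (under 0.2 rad), switch arm at rest (under 0.08 rad) (all of step 4 and value of joint mode_lever below 0.2 rad and value of joint switch_arm below 0.08 rad).
It fails at once if a bystander is moved more than 40 mm (distance of any of ink_bottle, paint_jar, tape_roll, paint_brush, pencil_pot, palette_dish, thinner_can from where it was at the start of the episode above 0.04 m).
Of red_cup, blue_cup, yellow_cup only 2 to 3 are there at a start; the rules pass over those that are not, and their reading is None.
At some moment in a run one of red_cup, blue_cup, yellow_cup may be knocked a few centimetres aside while the robot is not near it.
It also fails if it takes over 210 s, if anything falls off the work surface, if the arm or the gripper's body presses on something with over 40 N, if the wrist force passes 120 N, or if a joint passes its speed limit or range.

### The arm

A 6-joint arm with a two-finger parallel gripper is mounted at the origin on the work surface. World frame = base frame: x ahead of the robot, y to its left, z up, the work surface at z = 0. Lengths are in m, angles in rad, forces in N, time in s.
With the tool pointing down it reaches from about 0.4 to 0.825 m from the base axis. Payload 7 kg.
Tool frame: the origin (TCP) lies at the very end of the fingers, on their centre line; the grasp point (between the pads) lies 19 mm behind it; y points along the fingers, x is the direction in which the jaws open and shut, and the axes are right-handed (so a half turn about y gives the same grasp; the last joint's range is limited). The gripper opens to 88 mm and grips with 3 to 60 N. Pads are 19 mm wide; open, the fingers measure 130 mm over their backs; the gripper's body (78 mm by 193 mm) begins 47 mm behind the grasp point.
Start: joints at [-1.004, 0.359, 0.012, 0, -1.224, -0.288], TCP at [0.186, -0.649, 0.227] pointing down, gripper open.
Joint ranges: [-3.07, 3.07], [-1.43, 2.12], [-1.02, 1.25], [-3.03, 1.67], [-3.05, -0], [-3.03, 3.03]. Speed limits (rad/s): [2.39, 2.39, 3.01, 3.14, 3.14, 3.14].

### API

Orientations are given as a 3x3 rotation matrix whose columns are the frame's x, y, z axes.
In Python, from plant import * gives the robot as it stands.
- The arm moves only by the shell command python3 -m handwheel 'ROWS'. ROWS is JSON, one flat list of numbers, 5 for each row, row after row: the shift along the tool's x, y, z in m, then the turn about the tool's y in rad, then the opening, from 0 (shut) to 1 (fully open). In form: [tx, ty, tz, turn, jaw, tx, ty, tz, turn, jaw, ...]. A call has 1 to 10 rows; each row is the pose to reach, as a shift and turn from the pose commanded when the call began, along the tool's axes at that moment; what a row does not reach only later rows make up. A row lasts 1/12 s, in which the tool goes at most 41.7 mm and 7.16 degrees, less where a joint would pass 70% of its speed; a pose out of reach is approached as far as the arm can. A call with a gripper value outside its range is refused whole. The fingers move at their own pace and stop on an object; the grip force is fixed at half the most. Time passes only in rows, so rows that repeat a pose let the fingers close. It gives the time, the measured TCP pose, the force and the opening at its end, in the units of the state.
- get_obs(): the state, without advancing time (a new reading comes with each control period).
- read_camera(name): name is "scene" or "side" or "wrist"; returns the picture (384x512x3 uint8, red, green, blue); there is no depth.
- camera_params(name): a dict with "fx", "fy", "cx", "cy" (pixels), "pose" (4x4, takes a point from camera to world coordinates); the wrist camera has in their place "tool_from_camera" (4x4, takes a point from camera to tool coordinates, whose origin is the TCP and whose axes are the tool frame's). Camera axes: x right, y up, looking along -z (the intrinsics and any distortion apply to the point x, -y, -z); pixel columns grow to the right and rows downward; lengths in m; the calibration is good to about 2 mm. A picture is of the moment at which its call begins: read the wrist's pose just before it. camera_params takes no time and is no camera call.
- hand_in(): hands the job in, once; it reports no verdict.
The state is a dict: "time": time; "qpos": joint angles; "qvel": joint speeds; "joint_torque": joint torques, N m; "tool_pos": TCP position; "ee_rot": TCP orientation; "wrist_force": force on the tool from outside, world axes, zero at the start; "ft_torque": the same for the moment, N m; "opening": finger opening in m.
Only numpy, scipy, OpenCV 4.12 (cv2) and the standard library are available. Lean on these libraries where they do the work, as an engineer would, in place of code of your own. Each camera call takes 0.05 s, during which the arm holds its last target. There are 200 camera calls.

## Working session

There is one attempt and no reset: what is moved stays moved. The work goes in short steps, Python scripts to look and compute and a shell command to move; the robot and the scene stay as the last step left them, time stands still between calls to the robot, and variables do not carry over. Pictures are saved under pics/ and viewed, about 12 in all and at most 16, crops included, and the job is handed in when it is done.

```bash
ls; mkdir -p pics; cat > h.py <<'E'
from plant import *
import numpy as np, cv2
def snap(n,f,scale=1.5,crop=None):
    im=read_camera(n); cv2.imwrite(f'pics/{f}_raw.png',im[:,:,::-1])
    o=im[:,:,::-1]
    if crop: r0,r1,c0,c1=crop; o=o[r0:r1,c0:c1]
    cv2.imwrite(f'pics/{f}.png',cv2.resize(o,None,fx=scale,fy=scale,interpolation=cv2.INTER_CUBIC)); return im
def cam(n,obs=None):
    p=camera_params(n)
    if 'pose' in p: T=np.array(p['pose'])
    else:
        o=obs or get_obs(); W=np.eye(4); W[:3,:3]=o['ee_rot']; W[:3,3]=o['tool_pos']; T=W@np.array(p['tool_from_camera'])
    return p,T
def ray(n,u,v,obs=None):
    p,T=cam(n,obs); K=np.array([[p['fx'],0,p['cx']],[0,p['fy'],p['cy']],[0,0,1]])
    d=np.array(p.get('distortion',np.zeros(5)),float)
    x,y=cv2.undistortPoints(np.array([[[u,v]]],float),K,d)[0,0]
    return T[:3,3],T[:3,:3]@np.array([x,-y,-1.])
def plane(n,u,v,z,obs=None):
    c,d=ray(n,u,v,obs); return c+d*(z-c[2])/d[2]
def tri(a,b):
    A=np.zeros((3,3));B=np.zeros(3)
    for c,d in(a,b):
        d=d/np.linalg.norm(d);P=np.eye(3)-np.outer(d,d);A+=P;B+=P@c
    return np.linalg.solve(A,B)
def proj(n,X,obs=None):
    p,T=cam(n,obs); q=T[:3,:3].T@(np.array(X)-T[:3,3]); return p['cx']+p['fx']*q[0]/-q[2],p['cy']-p['fy']*q[1]/-q[2]
def tool(X):
    o=get_obs(); return np.round(np.array(o['ee_rot']).T@(np.array(X)-o['tool_pos']),4)
E
python3 - <<'E'
from h import *
np.set_printoptions(precision=4,suppress=True)
snap('scene','s1');snap('side','d1')
for n in('scene','side','wrist'): print(n,camera_params(n))
print(get_obs())
E
```

```text
pics
scene {'fx': 363.6266328536459, 'fy': 363.6266328536459, 'cx': 257.11327246221595, 'cy': 192.23821635187178, 'pose': array([[ 0.4722, -0.7405,  0.4782,  1.0988],
       [ 0.8814,  0.4045, -0.2438, -0.2371],
       [-0.0129,  0.5366,  0.8437,  1.1732],
       [ 0.    ,  0.    ,  0.    ,  1.    ]])}
side {'fx': 488.88469300378694, 'fy': 488.88469300378694, 'cx': 261.03865956732005, 'cy': 185.72077796777816, 'pose': array([[-0.7642,  0.4774, -0.4337, -0.0989],
       [-0.6449, -0.5595,  0.5206,  0.7391],
       [ 0.0059,  0.6776,  0.7354,  1.139 ],
       [ 0.    ,  0.    ,  0.    ,  1.    ]])}
wrist {'fx': 304.6681721502352, 'fy': 304.6681721502352, 'cx': 253.6397985858376, 'cy': 188.2189500517654, 'tool_from_camera': array([[ 1.    , -0.0007,  0.0004, -0.0002],
       [ 0.0006,  0.2737, -0.9618, -0.158 ],
       [ 0.0006,  0.9618,  0.2737,  0.0733],
       [ 0.    ,  0.    ,  0.    ,  1.    ]])}
{'time': 0.1, 'qpos': array([-1.0039,  0.3593,  0.0112, -0.0003, -1.2241, -0.2881]), 'qvel': array([ 0.001 , -0.0009,  0.0017,  0.0037, -0.0014,  0.0018]), 'joint_torque': array([ -0.0008, -58.4165,  29.375 ,   7.0156,   0.0101,  -0.0001]), 'tool_pos': array([ 0.1856, -0.6485,  0.2257]), 'ee_rot': array([[-0.2751, -0.0005, -0.9614],
       [ 0.9614,  0.0014, -0.2751],
       [ 0.0015, -1.    ,  0.0001]]), 'wrist_force': array([-0.6919,  0.4823,  0.3502]), 'ft_torque': array([ 0.0269,  0.0465, -0.0143]), 'opening': 0.0877230469858335}
```

View pics/s1.png

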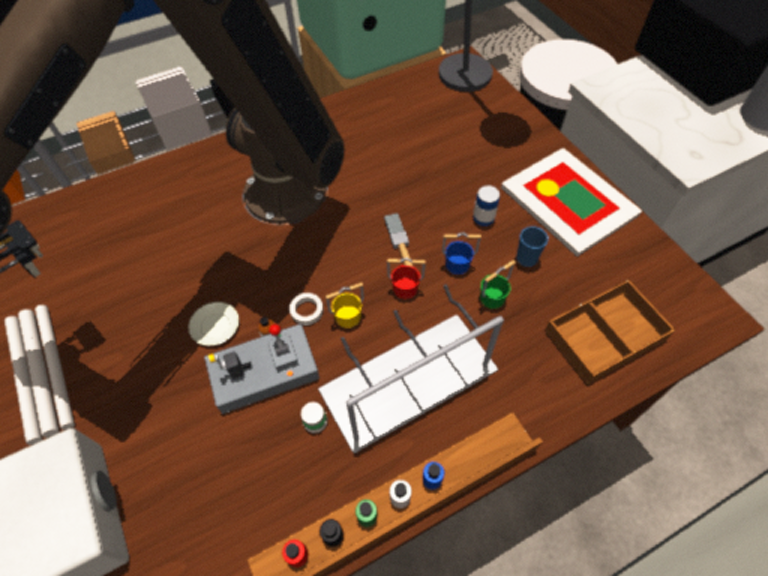

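View pics/d1.png

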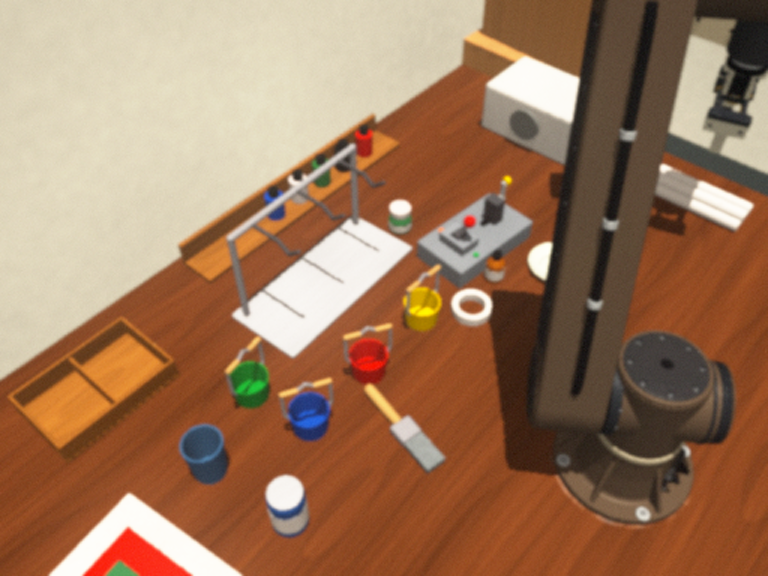

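The scene view (768-wide picture) shows the red cup at (405,278), blue at (460,257) and yellow at (347,310). A green lookalike at (495,292) is not meant, and the blue pot at (532,246) has no handle. The rack plate is around (410,380), the lever ball at (274,329) and the roller at (212,357). I'll measure these now.

```bash
cat > m.py <<'E'
from h import *
np.set_printoptions(precision=4,suppress=True)
R=[cv2.imread(f'pics/{x}_raw.png') for x in('s1','d1')]
H=[cv2.cvtColor(x,cv2.COLOR_BGR2HSV) for x in R]
rng={'red':[((0,180,60),(6,255,255)),((172,180,60),(180,255,255))],'blue':[((112,180,40),(125,255,255))],'yellow':[((24,180,80),(32,255,255))],'wood':[((12,90,150),(20,255,255))]}
for k,v in rng.items():
  for n,h in zip(('scene','side'),H):
    m=sum(cv2.inRange(h,a,b) for a,b in v)
    N,_,st,ce=cv2.connectedComponentsWithStats(m)
    print(k,n,[(int(st[i][4]),st[i][:4].tolist(),np.round(ce[i],1).tolist()) for i in range(1,N) if 9<st[i][4]<1500 and ce[i][1]>100])
for nm,u,v,z in [('plateFL',320,397,.008),('plateFR',457,318,.008),('plateBR',495,367,.008),('plateBL',357,447,.008),('box1',302,328,.05),('box2',318,367,.05),('box3',215,400,.05),('box0',207,355,.05)]:
  print(nm,plane('scene',u/1.5,v/1.5,z))
for nm,u,v,z in [('plate',295,353,.008),('plate',411,243,.008),('plate',354,220,.008),('plate',235,315,.008),('box',463,268,.05),('box',532,222,.05),('box',487,196,.05),('box',418,240,.05)]:
  print(nm,plane('side',u/1.5,v/1.5,z))
for nm,a,b in [('ball',(274,329),(469,221)),('roller',(212,357),(507,180)),('tipL?',(344,343),(381,184)),('tipM',(397,313),(342,217)),('tipR',(447,289),(294,254)),('barL',(350,403),(354,148)),('barR',(500,321),(232,237))]:
  print(nm,tri(ray('scene',*np.array(a)/1.5),ray('side',*np.array(b)/1.5)))
E
python3 m.py
```

```text
red scene [(790, [350, 109, 62, 47], [380.3, 132.1]), (369, [260, 176, 21, 24], [270.0, 187.2]), (47, [179, 215, 8, 8], [182.7, 219.0]), (168, [188, 360, 17, 19], [197.1, 369.4])]
red side [(31, [310, 145, 6, 6], [312.5, 147.4]), (653, [233, 225, 27, 31], [245.4, 239.8]), (986, [56, 353, 71, 31], [90.2, 372.0])]
blue scene []
blue side [(101, [195, 264, 18, 21], [202.7, 272.5]), (19, [208, 273, 10, 8], [213.8, 276.1])]
yellow scene [(108, [359, 120, 14, 10], [365.1, 124.9]), (122, [224, 203, 17, 11], [231.4, 207.8])]
yellow side [(11, [337, 118, 3, 4], [338.1, 119.4]), (24, [276, 192, 8, 6], [279.8, 193.6]), (105, [273, 199, 19, 12], [281.1, 206.5])]
wood scene [(18, [296, 156, 9, 2], [300.0, 156.5]), (26, [311, 156, 10, 3], [315.8, 156.9]), (88, [266, 162, 18, 15], [272.3, 170.4]), (26, [258, 172, 9, 3], [262.2, 173.0]), (23, [336, 173, 7, 6], [339.2, 175.5]), (17, [324, 181, 7, 6], [327.8, 183.5]), (27, [233, 188, 9, 5], [237.0, 190.0]), (20, [391, 192, 18, 10], [399.3, 196.6]), (33, [217, 194, 11, 6], [221.7, 196.2]), (37, [425, 194, 25, 29], [439.4, 209.5]), (834, [394, 196, 48, 
[... 995 characters left out ...]
teFL [ 0.623 -0.167  0.008]
plateFR [0.5976 0.212  0.008 ]
plateBR [0.7496 0.2197 0.008 ]
plateBL [ 0.7634 -0.144   0.008 ]
box1 [ 0.4653 -0.1361  0.05  ]
box2 [ 0.5735 -0.1441  0.05  ]
box3 [ 0.5377 -0.3729  0.05  ]
box0 [ 0.4257 -0.3542  0.05  ]
plate [0.5838 0.2066 0.008 ]
plate [ 0.6041 -0.1705  0.008 ]
plate [ 0.749  -0.1442  0.008 ]
plate [0.7426 0.2176 0.008 ]
box [ 0.451  -0.1494  0.05  ]
box [ 0.4187 -0.3584  0.05  ]
box [ 0.5429 -0.3652  0.05  ]
box [ 0.5725 -0.1534  0.05  ]
ball [ 0.4811 -0.1986  0.1275]
roller [ 0.4875 -0.339   0.1414]
tipL? [ 0.6257 -0.093   0.2126]
tipM [0.6172 0.0294 0.2161]
tipR [0.6169 0.151  0.2132]
barL [ 0.7413 -0.139   0.215 ]
barR [0.7318 0.1988 0.2178]
```

```bash
python3 - <<'E'
from h import *
np.set_printoptions(precision=4,suppress=True)
for k,a,b in [('red',(262.2,173),(278.5,174.5)),('blue',(300,156.5),(315.8,156.9)),('yel',(237,190),(221.7,196.2))]:
  p,q=plane('scene',*a,.12),plane('scene',*b,.12); print(k,'scene',p,q,(p+q)/2)
for k,a,b in [('red',(255.5,217.7),(234.3,223.3)),('blue',(214.5,254.6),(191.2,261.5)),('yel',(288.9,179.9),(273.8,190.3))]:
  p,q=plane('side',*a,.12),plane('side',*b,.12); print(k,'side',p,q,(p+q)/2)
yaw=-.13;ax=np.array([np.cos(yaw),np.sin(yaw),0])
for nm,X in [('ball pre',np.array([.481,-.1986,.105])-.06*ax),('box',np.array([.4984,-.2542,.1]))]: print(nm,X,tool(X))
E
python3 -m handwheel '[0,0,0,0,0]'
```

```text
red scene [0.4392 0.1213 0.12  ] [0.4726 0.1688 0.12  ] [0.4559 0.1451 0.12  ]
blue scene [0.4406 0.2779 0.12  ] [0.4699 0.3274 0.12  ] [0.4552 0.3026 0.12  ]
yel scene [0.4606 0.0107 0.12  ] [ 0.4581 -0.0465  0.12  ] [ 0.4593 -0.0179  0.12  ]
red side [0.4384 0.1161 0.12  ] [0.4687 0.1669 0.12  ] [0.4535 0.1415 0.12  ]
blue side [0.4394 0.2728 0.12  ] [0.469  0.3251 0.12  ] [0.4542 0.2989 0.12  ]
yel side [ 0.4559 -0.0515  0.12  ] [0.4635 0.0078 0.12  ] [ 0.4597 -0.0219  0.12  ]
ball pre [ 0.4215 -0.1908  0.105 ] [ 0.375   0.1212 -0.3527]
box [ 0.4984 -0.2542  0.1   ] [ 0.2929  0.1261 -0.4092]
time: 0.18
tool_pos: [0.1856, -0.6486, 0.2259]
ee_rot: [[-0.275, -0.0, -0.961], [0.961, 0.001, -0.275], [0.001, -1.0, 0.0]]
wrist_force: [0.0, -0.1, 0.1]
opening: 0.0847
```

```bash
python3 -m handwheel '[0.37,0,-0.35,-1.16,0,0.37,0,-0.35,-1.16,0,0.37,0,-0.35,-1.16,0,0.37,0,-0.35,-1.16,0,0.37,0,-0.35,-1.16,0,0.37,0,-0.35,-1.16,0,0.37,0,-0.35,-1.16,0,0.37,0,-0.35,-1.16,0,0.37,0,-0.35,-1.16,0,0.37,0,-0.35,-1.16,0]'; python3 -m handwheel '[0,0,0,0,0,0,0,0,0,0]'; python3 -c "
from h import *
X=np.array([.4215,-.1908,.105]);print(tool(X),get_obs()['qpos'])"
```

```text
time: 1.02
tool_pos: [0.3781, -0.2772, 0.2268]
ee_rot: [[-0.992, 0.001, -0.124], [0.124, -0.0, -0.992], [-0.001, -1.0, -0.0]]
wrist_force: [1.0, -0.9, 0.6]
opening: 0.0196
time: 1.18
tool_pos: [0.3789, -0.2771, 0.2268]
ee_rot: [[-0.992, 0.001, -0.127], [0.127, -0.0, -0.992], [-0.001, -1.0, -0.0]]
wrist_force: [-1.4, -1.0, 0.4]
opening: 0.0064
[-0.0313  0.1219 -0.091 ] [-2.10646354e-01  1.29364454e-02 -4.22251939e-01 -1.14946091e-04
 -1.13488666e+00  8.35724870e-02]
```

```bash
python3 -m handwheel '[-0.03,0,-0.09,0,0,-0.03,0,-0.09,0,0,-0.03,0,-0.09,0,0,-0.03,0.12,-0.09,0,0,-0.03,0.12,-0.09,0,0,-0.03,0.12,-0.09,0,0,-0.03,0.12,-0.09,0,0]';  python3 - <<'E'
from h import *
o=get_obs();print(o['tool_pos']);snap('wrist','w1');print(proj('wrist',o['tool_pos'],o),proj('wrist',[.481,-.1986,.1275],o))
E
```

```text
time: 1.77
tool_pos: [0.4141, -0.1941, 0.1006]
ee_rot: [[-0.991, -0.011, -0.135], [0.135, 0.002, -0.991], [0.011, -1.0, -0.0]]
wrist_force: [-1.9, 0.1, 0.5]
opening: 0.0003
[ 0.41410279 -0.19407784  0.10056815]
(np.float64(254.55135072616758), np.float64(237.4691928847851)) (np.float64(116.43063880141207), np.float64(270.6599158906365))
```

View pics/w1.png

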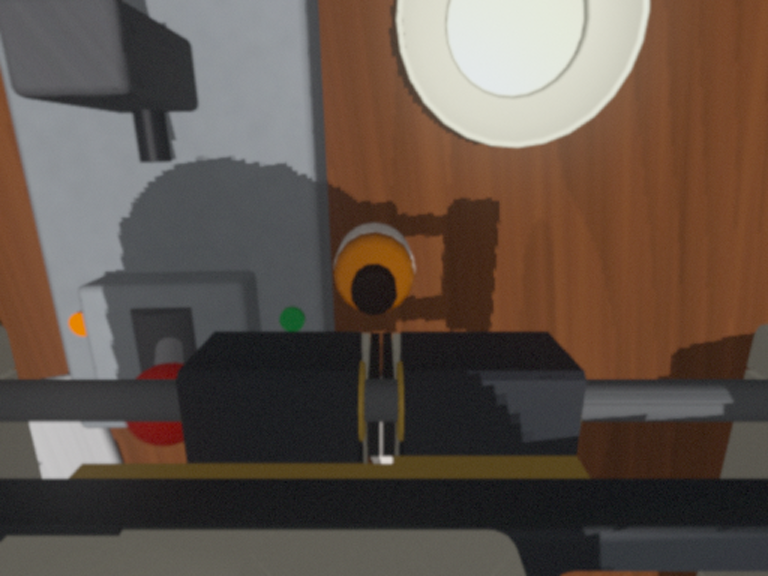

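```bash
python3 -m handwheel '[-0.03,0,-0.003,0,0,-0.05,0,-0.003,0,0,-0.065,0,-0.003,0,0,-0.08,0,-0.003,0,0,-0.09,0,-0.003,0,0,-0.09,0,-0.003,0,0,-0.09,0,-0.003,0,0]';  python3 - <<'E'
from h import *
o=get_obs();print(o['tool_pos']);im=snap('wrist','w2',2.5,(170,384,30,340))
h=cv2.cvtColor(im,cv2.COLOR_RGB2HSV);m=cv2.inRange(h,(0,180,60),(6,255,255))|cv2.inRange(h,(172,180,60),(180,255,255))
N,_,st,ce=cv2.connectedComponentsWithStats(m);print([(st[i].tolist(),ce[i]) for i in range(1,N) if st[i][4]>30])
E
```

```text
time: 2.4
tool_pos: [0.5058, -0.2039, 0.108]
ee_rot: [[-0.991, -0.006, -0.133], [0.133, -0.0, -0.991], [0.006, -1.0, 0.001]]
wrist_force: [-10.7, 0.2, 5.4]
opening: 0.0004
[ 0.5058158  -0.20385434  0.10804864]
[]
```

View pics/w2.png

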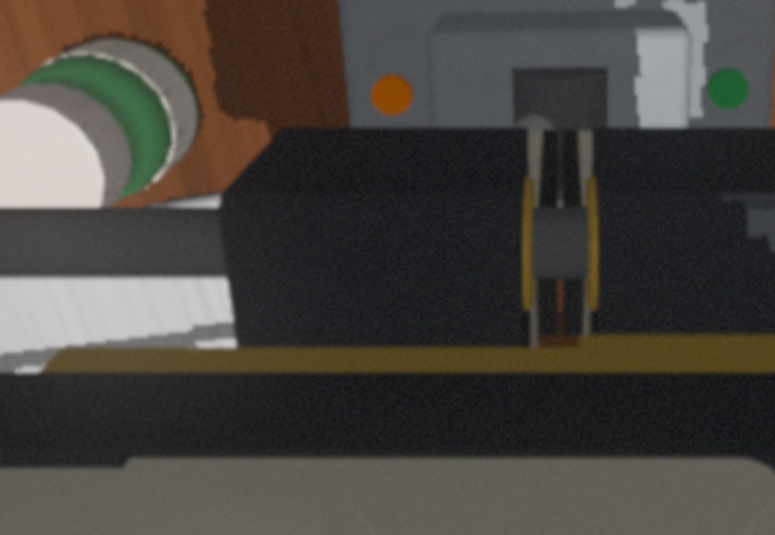

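```bash
python3 - <<'E'
from h import *
a=snap('scene','s2',4,(190,290,120,240));b=snap('side','d2',4,(110,200,260,370))
A=cv2.imread('pics/s2.png');B=cv2.imread('pics/d2.png')
B=cv2.resize(B,(400,int(B.shape[0]*400/B.shape[1])));A=cv2.resize(A,(400,int(A.shape[0]*400/A.shape[1])))
h=max(A.shape[0],B.shape[0]);C=np.zeros((h,800,3),np.uint8);C[:A.shape[0],:400]=A;C[:B.shape[0],400:]=B
cv2.imwrite('pics/c2.png',C)
E
```

```text
(no output)
```

View pics/c2.png

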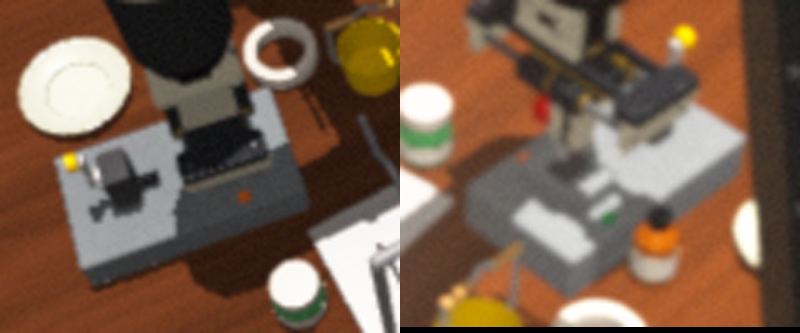

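```bash
python3 -m handwheel '[-0.004,0,0,0,0,-0.004,0,0,0,0,-0.004,0,0,0,0]'; python3 - <<'E'
from h import *
print(get_obs()['wrist_force'])
for a in (-.5,.2,.3,.4,.5):
  X=np.array([.5145,-.203,.072])+60e-3*(np.sin(a)*np.array([.991,-.13,0])+np.cos(a)*np.array([0,0,1]));print(a+.5,proj('side',X))
im=read_camera('side');h=cv2.cvtColor(im,cv2.COLOR_RGB2HSV)[120:165,285:330]
m=cv2.inRange(h,(0,150,60),(8,255,255))|cv2.inRange(h,(170,150,60),(180,255,255))
N,_,st,ce=cv2.connectedComponentsWithStats(m);print([(st[i].tolist(),ce[i]+[285,120]) for i in range(1,N) if st[i][4]>5])
E
```

```text
time: 2.8
tool_pos: [0.5061, -0.204, 0.1079]
ee_rot: [[-0.991, -0.011, -0.134], [0.134, 0.001, -0.991], [0.011, -1.0, 0.001]]
wrist_force: [-21.9, 4.7, 13.9]
opening: 0.0005
[-21.90941938   4.67727166  13.94569976]
0.0 (np.float64(311.0391332419359), np.float64(147.33313516651666))
0.7 (np.float64(301.6202933643527), np.float64(139.16103104954615))
0.8 (np.float64(300.2413316659858), np.float64(138.58165742488734))
0.9 (np.float64(298.89878755089615), np.float64(138.17257474647892))
1.0 (np.float64(297.6065328121571), np.float64(137.93665564212733))
[([11, 15, 5, 10, 41], array([298.2195122 , 139.19512195]))]
```

```bash
python3 -m handwheel '[0.03,0,0,0,0,0.06,-0.05,0,0,0,0.06,-0.05,0,0,0,0.06,-0.05,0,0,0,0.06,-0.05,0.12,0,0,0.06,-0.05,0.12,0,0,0.06,-0.05,0.12,0,0,0.06,-0.05,0.12,0,0]'; python3 - <<'E'
from h import *
o=get_obs();print(o['wrist_force'],tool([.438,-.3325,.124]),tool([.4875,-.339,.1414]))
snap('wrist','w3');print(proj('wrist',[.4875,-.339,.1414],o))
E
```

```text
time: 3.52
tool_pos: [0.4375, -0.3198, 0.1586]
ee_rot: [[-0.991, 0.002, -0.135], [0.135, -0.002, -0.991], [-0.002, -1.0, 0.002]]
wrist_force: [1.1, 0.8, -1.1]
opening: 0.0003
[ 1.12489048  0.79862892 -1.07425189] [-0.0022  0.0347  0.0124] [-0.0521  0.0174  0.0122]
(np.float64(168.89304054264466), np.float64(206.8056831019796))
```

View pics/w3.png

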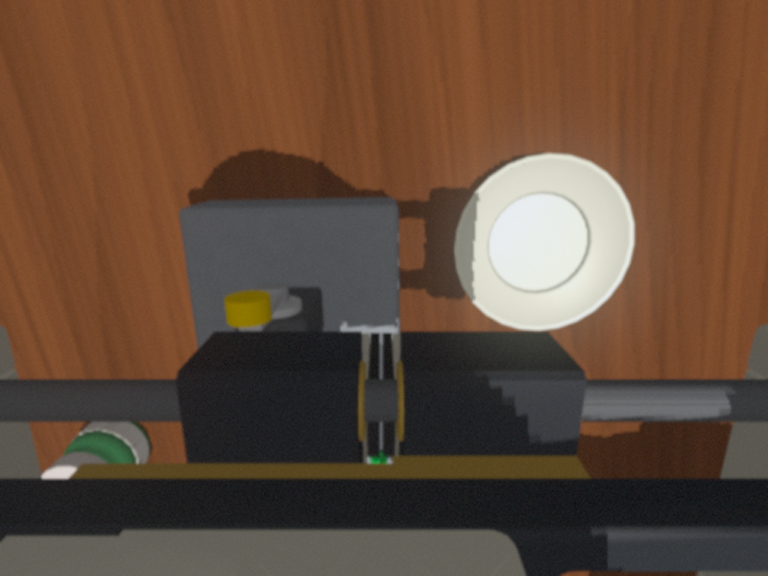

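```bash
python3 -m handwheel '[0,0.035,0.012,0,0,0,0.035,0.012,0,0,-0.02,0.035,0.012,0,0,-0.04,0.035,0.012,0,0,-0.052,0.035,0.012,0,0,-0.052,0.035,0.012,0,0]'; python3 - <<'E'
from h import *
o=get_obs();print(o['wrist_force']);im=snap('side','d3',1)
h=cv2.cvtColor(im,cv2.COLOR_RGB2HSV)[100:140,315:360];m=cv2.inRange(h,(24,150,120),(32,255,255))
N,_,st,ce=cv2.connectedComponentsWithStats(m);print([(st[i].tolist(),ce[i]+[315,100]) for i in range(1,N) if st[i][4]>5])
r=np.array([.4895,-.339,.0955])
for a in(0,.3,.45,.6,.75,.9): print(a,proj('side',r+.045*(np.sin(a)*np.array([.991,-.13,0])+np.cos(a)*np.array([0,0,1]))))
E
```

```text
time: 4.07
tool_pos: [0.4879, -0.3328, 0.1222]
ee_rot: [[-0.991, -0.003, -0.131], [0.131, 0.0, -0.991], [0.003, -1.0, 0.0]]
wrist_force: [-6.3, 1.7, 4.7]
opening: 0.0003
[-6.28184769  1.72388352  4.66460942]
[]
0 (np.float64(336.61619368374716), np.float64(120.324853722594))
0.3 (np.float64(333.4111467582245), np.float64(118.81523917062812))
0.45 (np.float64(331.85681154660153), np.float64(118.47906107567836))
0.6 (np.float64(330.38293926020947), np.float64(118.43125751592713))
0.75 (np.float64(329.02272831478615), np.float64(118.66999383023561))
0.9 (np.float64(327.8060171019196), np.float64(119.18673186863445))
```

```bash
python3 -m handwheel '[-0.004,0,0,0,0,-0.004,0,0,0,0,-0.004,0,0,0,0]'; python3 - <<'E'
from h import *
print(get_obs()['wrist_force'])
snap('scene','s3',6,(210,270,120,220))
E
```

```text
time: 4.37
tool_pos: [0.4892, -0.3329, 0.1221]
ee_rot: [[-0.991, -0.003, -0.132], [0.132, 0.001, -0.991], [0.003, -1.0, -0.0]]
wrist_force: [-7.0, 0.4, 1.5]
opening: 0.0003
[-7.04721596  0.39520156  1.50549351]
```

View pics/s3.png

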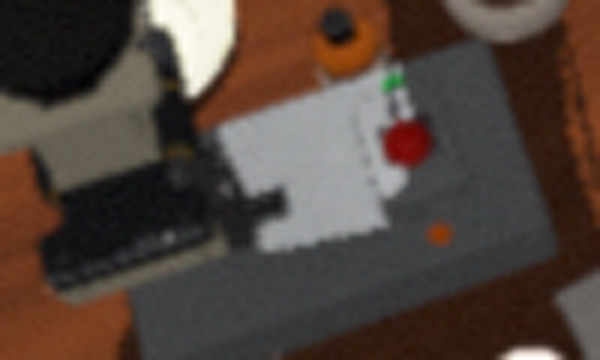

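```bash
python3 -m handwheel '[0.02,0,0,0,0,0.05,0,0,0,0,0.05,-0.08,0,0,0.5,0.05,-0.08,0,0,0.5,0.05,-0.08,0,0,0.5]'; python3 - <<'E'
from h import *
o=get_obs();im=snap('scene','s4',1)
p,T=cam('scene')
for nm,X in [('load',[.5145+.0285,-.203-.0037,.1247]),('run',[.486,-.199,.1247]),('rollrest',[.4895,-.339,.1405])]:print(nm,proj('scene',X))
h=cv2.cvtColor(im,cv2.COLOR_RGB2HSV)
for r in ([(0,180,60),(6,255,255)],[(24,180,100),(32,255,255)]):
  m=cv2.inRange(h,*r);N,_,st,ce=cv2.connectedComponentsWithStats(m[205:270,120:240]);print([(st[i].tolist(),ce[i]+[120,205]) for i in range(1,N) if st[i][4]>5])
print(tool([.46,.04,.2]))
E
```

```text
time: 4.83
tool_pos: [0.4452, -0.3289, 0.2108]
ee_rot: [[-0.991, 0.012, -0.13], [0.13, -0.007, -0.992], [-0.013, -1.0, 0.005]]
wrist_force: [2.9, -2.1, 1.2]
opening: 0.0146
load (np.float64(187.3620871954813), np.float64(235.80953903542738))
run (np.float64(182.90838880372743), np.float64(220.8540903399718))
rollrest (np.float64(140.73015196782993), np.float64(238.30891487664877))
[([64, 25, 8, 8, 41], array([187.34146341, 233.29268293]))]
[([104, 0, 16, 9, 112], array([231.16071429, 208.32142857]))]
[ 0.0329  0.0062 -0.3669]
```

```bash
python3 -m handwheel '[0.033,0.006,-0.367,-0.04,0.5,0.033,0.006,-0.367,-0.04,0.5,0.033,0.006,-0.367,-0.04,0.5,0.033,0.006,-0.367,-0.04,0.5,0.033,0.006,-0.367,-0.04,0.5,0.033,0.006,-0.367,-0.04,0.5,0.033,0.006,-0.367,-0.04,0.5,0.033,0.006,-0.367,-0.04,0.5,0.033,0.006,-0.367,-0.04,0.5,0.033,0.006,-0.367,-0.04,0.5]';python3 -m handwheel '[0,0,0,0,0.5,0,0,0,0,0.5]'; python3 - <<'E'
from h import *
o=get_obs();snap('wrist','w4')
E
```

```text
time: 5.72
tool_pos: [0.4584, 0.0464, 0.1966]
ee_rot: [[-0.996, 0.003, -0.087], [0.087, 0.002, -0.996], [-0.003, -1.0, -0.002]]
wrist_force: [-0.2, -0.1, 0.5]
opening: 0.044
time: 5.88
tool_pos: [0.4574, 0.0416, 0.196]
ee_rot: [[-0.996, 0.001, -0.09], [0.09, 0.001, -0.996], [-0.001, -1.0, -0.001]]
wrist_force: [0.2, -0.7, -0.1]
opening: 0.0438
```

View pics/w4.png

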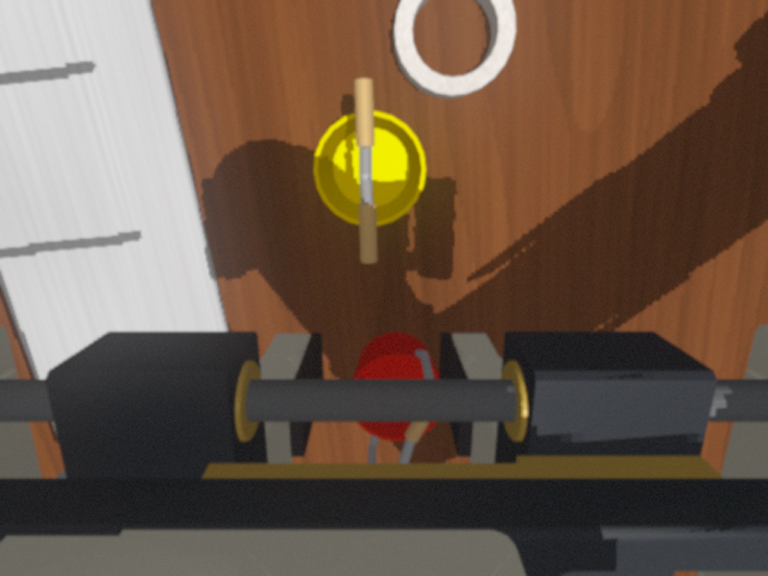

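```bash
cat > g.py <<'E'
import sys
from h import *
np.set_printoptions(precision=4,suppress=True)
v=[float(x)/1.5 for x in sys.argv[1:5]]
p=plane('wrist',v[0],v[1],.12);q=plane('wrist',v[2],v[3],.12) # far end, near end
d=q-p;L=np.linalg.norm(d);mid=(p+q)/2;g=mid+d/L*.028
R=get_obs()['ee_rot'];t=R.T@d
print('len',L,'mid',mid,'grip',g,'az',np.arctan2(d[1],d[0]),'tool shift to grip',tool(g-[0,0,.019]),'turn err',np.arctan2(t[0],-t[2]))
E
python3 g.py 364 80 369 262
```

```text
len 0.08832115285581116 mid [ 0.4592 -0.0221  0.12  ] grip [0.4612 0.0059 0.12  ] az 1.4994686517102842 tool shift to grip [-0.0069  0.0949  0.0347] turn err 0.020458411146711274
```

```bash
python3 -m handwheel '[-0.007,0.03,0.034,0,0.5,-0.007,0.06,0.034,0,0.5,-0.007,0.095,0.034,0,0.5,-0.007,0.095,0.034,0,0.5,-0.007,0.095,0.034,0,0.5,-0.007,0.095,0.034,0,0,-0.007,0.095,0.034,0,0,-0.007,0.095,0.034,0,0,-0.007,0.095,0.034,0,0,-0.007,0.095,0.034,0,0]';python3 -m handwheel '[0,0,0,0,0,0,0,0,0,0,0,-0.03,0,0,0,0,-0.06,0,0,0,0,-0.1,0,0,0,0,-0.15,0,0,0,0,-0.15,0,0,0,0,-0.15,0,0,0]'; python3 - <<'E'
from h import *
np.set_printoptions(precision=4,suppress=True)
o=get_obs();print(o['wrist_force'],o['ft_torque'],o['opening'])
snap('wrist','w5',1);snap('scene','s5',1)
A=cv2.imread('pics/w5.png');B=cv2.imread('pics/s5.png')
cv2.imwrite('pics/c5.png',np.hstack([cv2.resize(A[:300],(400,234)),cv2.resize(B[130:310,130:440],(400,234))]))
E
```

```text
time: 6.77
tool_pos: [0.4619, 0.007, 0.1015]
ee_rot: [[-0.996, 0.002, -0.091], [0.091, 0.001, -0.996], [-0.002, -1.0, -0.001]]
wrist_force: [0.5, 0.5, 0.1]
opening: 0.0159
time: 7.43
tool_pos: [0.4631, 0.0073, 0.2542]
ee_rot: [[-0.996, 0.006, -0.091], [0.091, 0.002, -0.996], [-0.006, -1.0, -0.003]]
wrist_force: [0.6, 0.6, -1.9]
opening: 0.0079
[ 0.5608  0.6237 -1.9023] [ 0.1086  0.0608 -0.0232] 0.007946450391308764
```

View pics/c5.png

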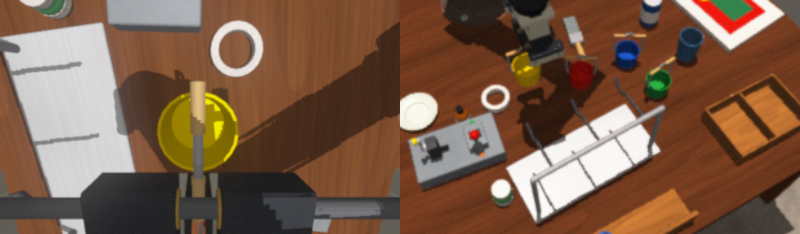

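```bash
python3 -c "
from h import *
print(tool([.560,-.063,.22]))"; python3 -m handwheel '[-0.04,0,0.05,-0.137,0,-0.07,0.01,0.065,-0.137,0,-0.103,0.034,0.079,-0.137,0,-0.103,0.034,0.079,-0.137,0,-0.103,0.034,0.079,-0.137,0,-0.103,0.034,0.079,-0.137,0,-0.103,0.034,0.079,-0.137,0,-0.103,0.034,0.079,-0.137,0]'; python3 - <<'E'
from h import *
o=get_obs();snap('wrist','w6')
for X in ([.6257,-.093,.226],[.65,-.092,.2105]): print(proj('wrist',X,o))
E
```

```text
[-0.105   0.0301  0.0604]
time: 8.2
tool_pos: [0.5561, -0.0811, 0.2163]
ee_rot: [[-0.999, -0.001, 0.045], [-0.045, -0.0, -0.999], [0.001, -1.0, -0.0]]
wrist_force: [-1.4, 0.3, -0.3]
opening: 0.0077
(np.float64(122.05646216636211), np.float64(219.02767359448345))
(np.float64(90.61933807361444), np.float64(208.7588344603588))
```

View pics/w6.png

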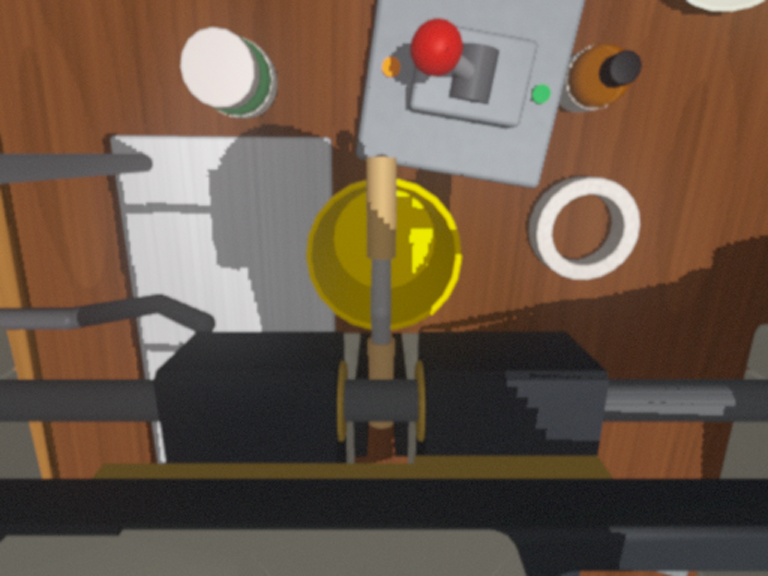

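```bash
python3 - <<'E'
from h import *
np.set_printoptions(precision=4,suppress=True)
o=get_obs()
for nm,u,v,z in [('tip',211,323,.224),('V',160,302,.2045),('bar',78,318,.215),('postbase',150,163,.008),('plate FR',332,137,.008),('plateBR',112,137,.008),('kink',380,292,.245),('gripfar',382,158,.235)]:
  X=plane('wrist',u/1.5,v/1.5,z,o); print(nm,X,tool(X))
E
```

```text
tip [ 0.6171 -0.0943  0.224 ] [-0.0601 -0.0072  0.0161]
V [ 0.6439 -0.0944  0.2045] [-0.087   0.0123  0.0174]
bar [ 0.6698 -0.0904  0.215 ] [-0.113   0.0018  0.0146]
postbase [ 0.7388 -0.1386  0.008 ] [-0.1796  0.2089  0.066 ]
plate FR [ 0.5979 -0.1644  0.008 ] [-0.0377  0.2088  0.0853]
plateBR [ 0.7661 -0.1566  0.008 ] [-0.2061  0.2089  0.0852]
kink [ 0.5584 -0.1149  0.245 ] [-0.0006 -0.0282  0.034 ]
gripfar [ 0.5596 -0.1532  0.235 ] [-0.0001 -0.0182  0.0723]
```

```bash
python3 -m handwheel '[0,0,-0.012,0,0,-0.03,0,-0.012,0,0,-0.06,0,-0.012,0,0,-0.087,0,-0.012,0,0,-0.087,0,-0.012,0,0,-0.087,0,-0.012,0,0,-0.087,0.02,-0.012,0,0,-0.087,0.034,-0.012,0,0,-0.087,0.034,-0.012,0,0,-0.087,0.034,-0.012,0,0]'; python3 - <<'E'
from h import *
o=get_obs();snap('wrist','w7',1);snap('side','d7',1);snap('scene','s7',1);print(o['ft_torque'])
A,B,C=[cv2.imread(f'pics/{x}7.png') for x in 'wds']
cv2.imwrite('pics/c7.png',np.hstack([cv2.resize(A[80:300,:400],None,fx=.9,fy=.9)[:198],cv2.resize(B[60:170,150:350],(360,198)),]))
E
```

```text
time: 9.08
tool_pos: [0.6426, -0.0649, 0.1833]
ee_rot: [[-0.999, 0.0, 0.046], [-0.046, 0.0, -0.999], [-0.0, -1.0, 0.0]]
wrist_force: [0.3, 0.4, -0.2]
opening: 0.0079
[-0.00487542  0.07926139 -0.02942774]
```

View pics/c7.png

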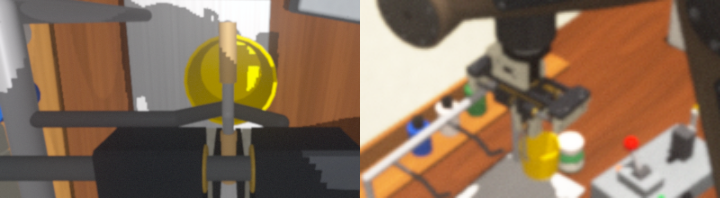

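```bash
python3 -m handwheel '[0,0.001,0,0,0.1,0,0.001,0,0,0.2,0,0,0,0,0.3,0,0,0,0,0.3,0,0,0,0,0.3,0,-0.03,0,0,0.3,0,-0.07,0,0,0.3,0,-0.1,0,0,0.3,0,-0.1,0,0,0.3]'; python3 - <<'E'
from h import *
o=get_obs();snap('wrist','w8',1)
S=snap('scene','s8',1);
snap('side','d8',1)
A,B,C=[cv2.imread(f'pics/{x}8.png') for x in 'wds']
cv2.imwrite('pics/c8.png',np.vstack([np.hstack([cv2.resize(A[60:280,:400],(400,220)),cv2.resize(B[60:170,150:350],(400,220))]),cv2.resize(C[130:330,150:420],(800,592))[:370]]))
E
```

```text
time: 9.98
tool_pos: [0.646, -0.0661, 0.2905]
ee_rot: [[-0.999, 0.011, 0.046], [-0.046, -0.001, -0.999], [-0.011, -1.0, 0.001]]
wrist_force: [0.9, 0.6, 0.9]
opening: 0.0264
```

View pics/c8.png

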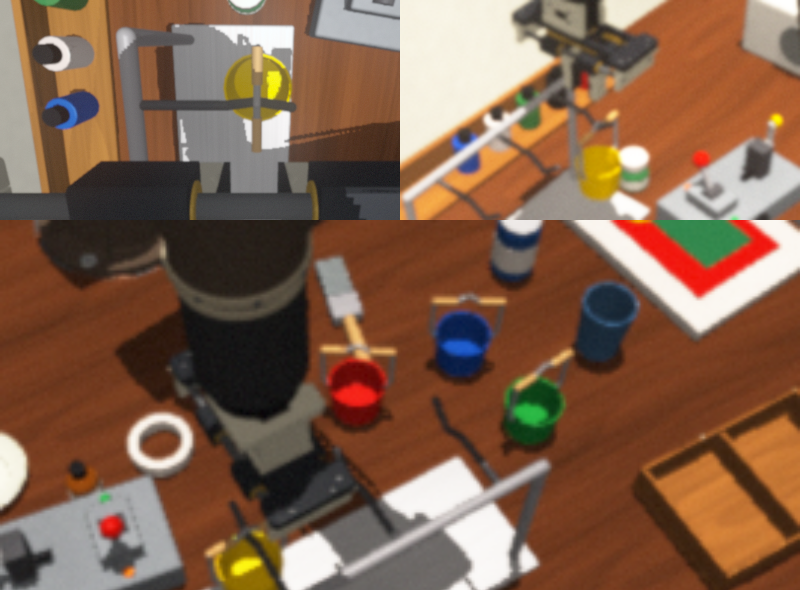

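```bash
python3 -c "
from h import *
print(tool([.488,.195,.197]))"; python3 -m handwheel '[0.05,0,-0.05,0.618,0.5,0.1,0,-0.1,0.618,0.5,0.146,0,-0.15,0.618,0.5,0.146,0.05,-0.2,0.618,0.5,0.146,0.093,-0.268,0.618,0.5,0.146,0.093,-0.268,0.618,0.5,0.146,0.093,-0.268,0.618,0.5,0.146,0.093,-0.268,0.618,0.5,0.146,0.093,-0.268,0.618,0.5,0.146,0.093,-0.268,0.618,0.5]'; python3 - <<'E'
from h import *
o=get_obs();im=snap('wrist','w9',1.5)
E
```

```text
[ 0.1432  0.0858 -0.2671]
time: 10.97
tool_pos: [0.4829, 0.1969, 0.1866]
ee_rot: [[-0.842, -0.004, -0.54], [0.54, -0.003, -0.842], [0.002, -1.0, 0.005]]
wrist_force: [-0.9, 0.3, 0.0]
opening: 0.0436
```

View pics/w9.png

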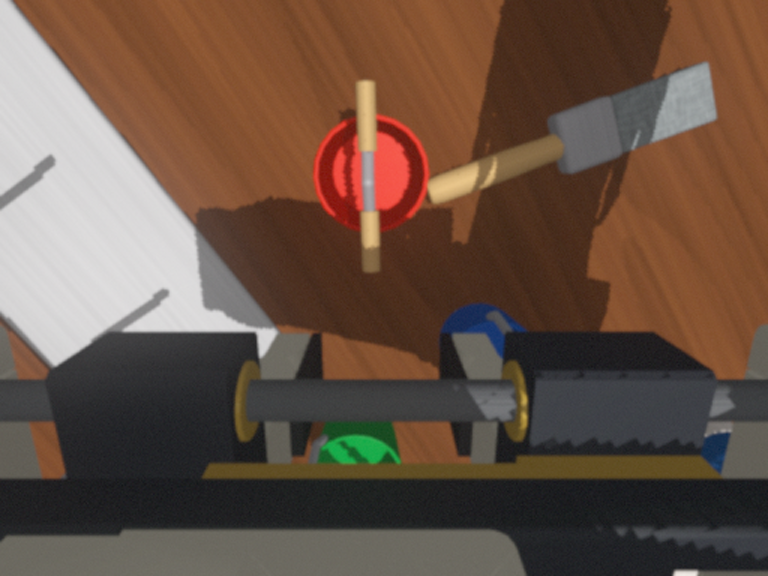

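```bash
python3 g.py 366 81 371 271
```

```text
len 0.08961995862630727 mid [0.4565 0.1418 0.12  ] grip [0.4711 0.1657 0.12  ] az 1.0209138097637862 tool shift to grip [-0.0057  0.0869  0.0321] turn err 0.02049034443556868
```

```bash
python3 -m handwheel '[-0.006,0.03,0.032,0,0.4,-0.006,0.06,0.032,0,0.4,-0.006,0.086,0.032,0,0.4,-0.006,0.086,0.032,0,0.4,-0.006,0.086,0.032,0,0.4,-0.006,0.086,0.032,0,0,-0.006,0.086,0.032,0,0,-0.006,0.086,0.032,0,0,-0.006,0.086,0.032,0,0,-0.006,0.086,0.032,0,0]';python3 -m handwheel '[0,0,0,0,0,0,0,0,0,0,0,-0.03,0,0,0,0,-0.06,0,0,0,0,-0.1,0,0,0,0,-0.15,0,0,0,0,-0.15,0,0,0,0,-0.15,0,0,0]'; python3 - <<'E'
from h import *
o=get_obs();print(o['wrist_force'],o['opening'],o['ee_rot'])
im=snap('wrist','w10',1)
h=cv2.cvtColor(im,cv2.COLOR_RGB2HSV);m=cv2.inRange(h,(0,150,50),(6,255,255));N,_,st,ce=cv2.connectedComponentsWithStats(m);print([(st[i].tolist(),ce[i]) for i in range(1,N) if st[i][4]>100])
print(tool([.552,.0256+.029,.2175]))
E
```

```text
time: 11.85
tool_pos: [0.4733, 0.1659, 0.1044]
ee_rot: [[-0.84, 0.001, -0.542], [0.542, 0.001, -0.84], [-0.0, -1.0, -0.002]]
wrist_force: [-0.6, -0.6, 2.1]
opening: 0.0081
time: 12.52
tool_pos: [0.4743, 0.1664, 0.2572]
ee_rot: [[-0.84, 0.005, -0.542], [0.542, 0.004, -0.84], [-0.002, -1.0, -0.006]]
wrist_force: [0.9, 0.2, -2.1]
opening: 0.0079
[ 0.94502196  0.23539275 -2.13593355] 0.007911545581648392 [[-0.84046843  0.00537962 -0.5418338 ]
 [ 0.54185517  0.003904   -0.84046281]
 [-0.00240605 -0.99997791 -0.00619616]]
[([203, 119, 45, 98, 3242], array([227.9605182 , 167.62307218])), ([261, 118, 47, 100, 3248], array([281.26539409, 168.82142857])), ([404, 380, 45, 4, 164], array([426.12804878, 381.55487805]))]
[-0.1266  0.0371  0.0509]
```

```bash
python3 -m handwheel '[-0.04,0,0.03,-0.619,0,-0.08,0,0.05,-0.619,0,-0.127,0.034,0.055,-0.619,0,-0.127,0.034,0.055,-0.619,0,-0.127,0.034,0.055,-0.619,0,-0.127,0.034,0.055,-0.619,0,-0.127,0.034,0.055,-0.619,0,-0.127,0.034,0.055,-0.619,0,-0.127,0.034,0.055,-0.619,0,-0.127,0.034,0.055,-0.619,0]'; python3 - <<'E'
from h import *
o=get_obs();snap('wrist','w11')
for X in ([.612,.0244,.224],[.638,.0256,.2045]): print(np.array(proj('wrist',X,o))*1.5,tool(X))
E
```

```text
time: 13.4
tool_pos: [0.5494, 0.0507, 0.2194]
ee_rot: [[-0.999, -0.0, 0.045], [-0.045, 0.0, -0.999], [0.0, -1.0, -0.0]]
wrist_force: [0.6, 0.2, -1.3]
opening: 0.0081
[206.51359997 285.57423007] [-0.0612 -0.0045  0.0292]
[158.15042205 271.60981754] [-0.0872  0.015   0.0292]
```

View pics/w11.png

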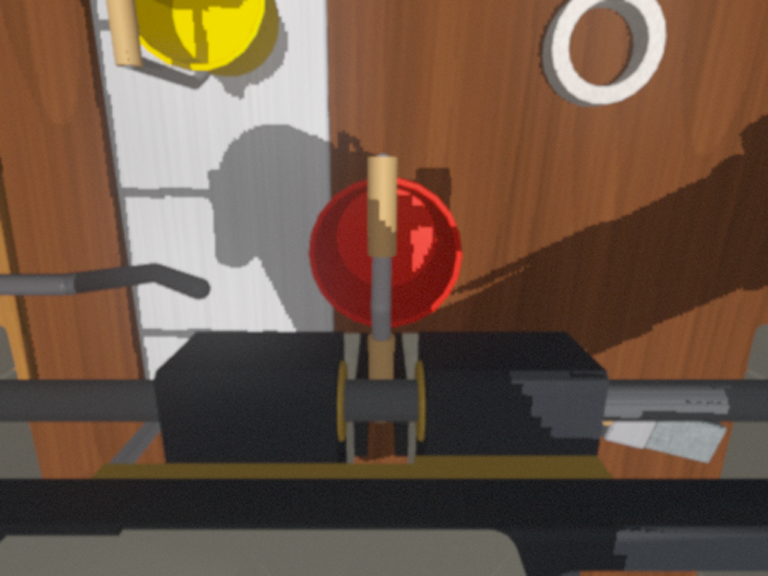

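```bash
python3 -m handwheel '[-0.03,0,0,0,0,-0.06,0,0,0,0,-0.087,0,0,0,0,-0.087,0,0,0,0,-0.087,0,0,0,0,-0.087,0.02,0,0,0,-0.087,0.035,0,0,0,-0.087,0.035,0,0,0,-0.087,0.035,0,0,0]'; python3 -m handwheel '[0,0.001,0,0,0.1,0,0.001,0,0,0.2,0,0,0,0,0.3,0,0,0,0,0.3,0,0,0,0,0.3,0,-0.03,0,0,0.3,0,-0.07,0,0,0.3,0,-0.1,0,0,0.3,0,-0.1,0,0,0.3]'; python3 - <<'E'
from h import *
np.set_printoptions(precision=4,suppress=True)
o=get_obs();print(tool([.488,.355,.197]))
im=snap('wrist','w12',1);h=cv2.cvtColor(im,cv2.COLOR_RGB2HSV)
for nm,r in (('red',[(0,150,50),(6,255,255)]),('wood',[(12,90,140),(22,200,255)])):
  N,_,st,ce=cv2.connectedComponentsWithStats(cv2.inRange(h,*r)); print(nm,[(st[i].tolist(),ce[i]) for i in range(1,N) if st[i][4]>60])
# blue in scene/side
for n in('scene','side'):
  im=read_camera(n);h=cv2.cvtColor(im,cv2.COLOR_RGB2HSV);m=cv2.inRange(h,(108,150,30),(126,255,255));cv2.imwrite(f'pics/{n}12.png',im[:,:,::-1])
  N,_,st,ce=cv2.connectedComponentsWithStats(m); print(n,[(st[i].tolist(),ce[i]) for i in range(1,N) if st[i][4]>80])
print(proj('scene',[.4547,.3008,.03]),proj('side',[.4547,.3008,.03]),[proj('wrist',[.638-.046*d,.0256+d,.1995],o) for d in(-.028,.028)])
E
```

```text
time: 14.2
tool_pos: [0.6364, 0.0549, 0.1848]
ee_rot: [[-0.999, 0.0, 0.047], [-0.047, 0.0, -0.999], [-0.0, -1.0, -0.0]]
wrist_force: [0.7, -0.2, 0.4]
opening: 0.0079
time: 14.95
tool_pos: [0.6395, 0.0543, 0.2925]
ee_rot: [[-0.999, 0.011, 0.046], [-0.046, 0.001, -0.999], [-0.011, -1.0, -0.001]]
wrist_force: [1.1, 0.6, 1.4]
opening: 0.0266
[ 0.1384  0.0943 -0.3073]
red [([259, 113, 33, 48, 1163], array([274.2356, 138.5959])), ([225, 117, 26, 41, 762], array([238.0144, 140.206 ])), ([235, 166, 15, 11, 105], array([243.5619, 170.5143])), ([259, 166, 21, 12, 151], array([266.6358, 171.404 ]))]
wood [([0, 0, 45, 244, 1998], array([ 20.1882, 118.1752])), ([38, 0, 76, 232, 9997], array([ 80.1353, 126.0344])), ([249, 18, 13, 44, 456], array([255.4386,  39.2456])), ([250, 105, 11, 26, 252], array([255.2222, 117.7619]))]
scene [([62, 0, 34, 18, 283], array([77.7385,  6.8092])), ([95, 0, 19, 10, 92], array([103.163 ,   3.6196])), ([298, 161, 17, 21, 264], array([306.1705, 171.3068])), ([283, 309, 13, 17, 111], array([287.9459, 318.5405]))]
side [([193, 263, 26, 29, 591], array([205.8173, 276.5161]))]
(np.float64(304.97573472749843), np.float64(171.2165050521788)) (np.float64(205.07928363401516), np.float64(277.871232735872)) [(np.float64(259.11127940852464), np.float64(123.80052353676832)), (np.float64(258.72188079537466), np.float64(190.42355917379115))]
```

```bash
python3 -m handwheel '[0.05,0,-0.05,0.572,0.4,0.1,0,-0.1,0.572,0.4,0.138,0,-0.15,0.572,0.4,0.138,0.05,-0.2,0.572,0.4,0.138,0.094,-0.307,0.572,0.4,0.138,0.094,-0.307,0.572,0.4,0.138,0.094,-0.307,0.572,0.4,0.138,0.094,-0.307,0.572,0.4,0.138,0.094,-0.307,0.572,0.4,0.138,0.094,-0.307,0.572,0.4]'; python3 -m handwheel '[0,0,0,0,0.4,0,0,0,0,0.4]'; python3 - <<'E'
from h import *
o=get_obs();im=snap('wrist','w13',1.5)
E
```

```text
time: 15.93
tool_pos: [0.4816, 0.3582, 0.1854]
ee_rot: [[-0.866, -0.005, -0.499], [0.499, -0.004, -0.866], [0.002, -1.0, 0.006]]
wrist_force: [0.6, -0.1, -0.0]
opening: 0.035
time: 16.1
tool_pos: [0.4842, 0.3543, 0.1894]
ee_rot: [[-0.865, -0.001, -0.501], [0.501, -0.002, -0.865], [0.0, -1.0, 0.003]]
wrist_force: [-0.5, -0.2, 0.1]
opening: 0.0353
```

View pics/w13.png

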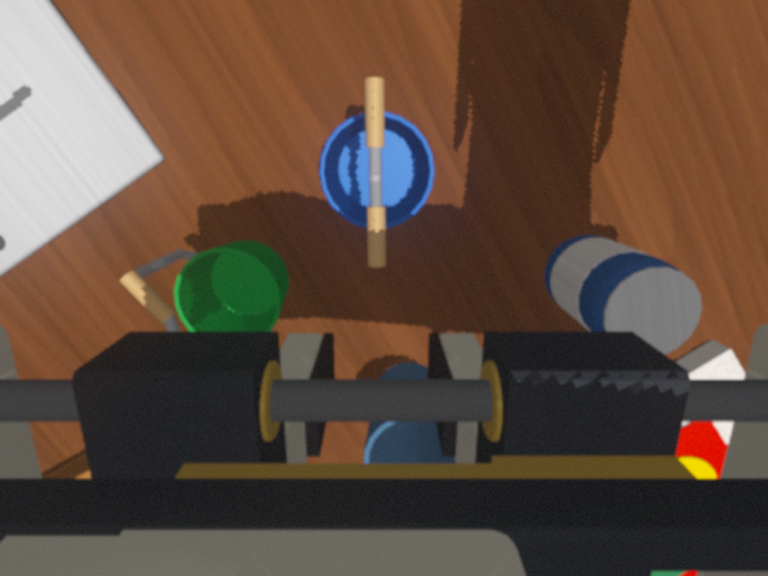

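```bash
python3 g.py 374 78 377 266
```

```text
len 0.08910963718457286 mid [0.456  0.2987 0.12  ] grip [0.4697 0.3231 0.12  ] az 1.0587328662870832 tool shift to grip [-0.0026  0.0892  0.034 ] turn err 0.014013074666511808
```

```bash
python3 -m handwheel '[-0.003,0.03,0.034,0,0.4,-0.003,0.06,0.034,0,0.4,-0.003,0.089,0.034,0,0.4,-0.003,0.089,0.034,0,0.4,-0.003,0.089,0.034,0,0.4,-0.003,0.089,0.034,0,0,-0.003,0.089,0.034,0,0,-0.003,0.089,0.034,0,0,-0.003,0.089,0.034,0,0,-0.003,0.089,0.034,0,0]';python3 -m handwheel '[0,0,0,0,0,0,0,0,0,0,0,-0.03,0,0,0,0,-0.06,0,0,0,0,-0.1,0,0,0,0,-0.155,0,0,0,0,-0.155,0,0,0,0,-0.155,0,0,0]'; python3 - <<'E'
from h import *
o=get_obs();print(o['wrist_force'],o['opening'])
im=snap('wrist','w14',1)
h=cv2.cvtColor(im,cv2.COLOR_RGB2HSV);m=cv2.inRange(h,(105,150,50),(126,255,255));N,_,st,ce=cv2.connectedComponentsWithStats(m);print([(st[i].tolist(),ce[i]) for i in range(1,N) if st[i][4]>100])
print(tool([.5442,.1705,.22]))
E
```

```text
time: 16.98
tool_pos: [0.4705, 0.3244, 0.1025]
ee_rot: [[-0.865, 0.001, -0.502], [0.502, 0.001, -0.865], [-0.0, -1.0, -0.002]]
wrist_force: [-0.4, 1.1, 2.3]
opening: 0.0081
time: 17.65
tool_pos: [0.4716, 0.325, 0.2612]
ee_rot: [[-0.865, 0.005, -0.502], [0.502, 0.005, -0.865], [-0.002, -1.0, -0.007]]
wrist_force: [1.0, -0.7, -1.1]
opening: 0.0078
[ 0.97164413 -0.68629951 -1.0679826 ] 0.00777652786436572
[([261, 119, 45, 97, 2768], array([281.44725434, 171.10187861])), ([203, 120, 44, 96, 2878], array([226.9885337 , 168.54690757]))]
[-0.141   0.038   0.0961]
```

```bash
python3 -m handwheel '[-0.03,0,0.04,-0.572,0,-0.07,0,0.07,-0.572,0,-0.11,0,0.096,-0.572,0,-0.141,0,0.096,-0.572,0,-0.141,0.037,0.096,-0.572,0,-0.141,0.037,0.096,-0.572,0,-0.141,0.037,0.096,-0.572,0,-0.141,0.037,0.096,-0.572,0,-0.141,0.037,0.096,-0.572,0,-0.141,0.037,0.096,-0.572,0]'; python3 - <<'E'
from h import *
np.set_printoptions(precision=4,suppress=True)
o=get_obs();im=snap('wrist','w15',2,(130,225,20,300));print(o['tool_pos'],o['ee_rot'][:,0])
for X in ([.6065,.1443,.224],[.6325,.1455,.2045]): print(np.array(proj('wrist',X,o)),tool(X))
# dark hook pixels per column left of the cup
g=im.max(2)
for c in range(90,150,6):
  r=[i for i in range(120,222) if g[i,c]<75]; print(c,r[:1],r[-1:],len(r),end=' | ')
E
```

```text
time: 18.53
tool_pos: [0.544, 0.171, 0.2203]
ee_rot: [[-0.999, 0.001, 0.047], [-0.047, 0.001, -0.999], [-0.001, -1.0, -0.001]]
wrist_force: [-0.2, -0.5, -1.3]
opening: 0.0078
[0.544  0.171  0.2203] [-0.9989 -0.0467 -0.0011]
[138.4475 189.0428] [-0.0612 -0.0035  0.0295]
[106.3518 179.83  ] [-0.0872  0.016   0.0296]
90 [177] [188] 12 | 96 [176] [187] 12 | 102 [176] [185] 10 | 108 [178] [187] 6 | 114 [180] [189] 8 | 120 [183] [192] 8 | 126 [184] [195] 10 | 132 [192] [196] 5 | 138 [] [] 0 | 144 [] [] 0 |
```

View pics/w15.png

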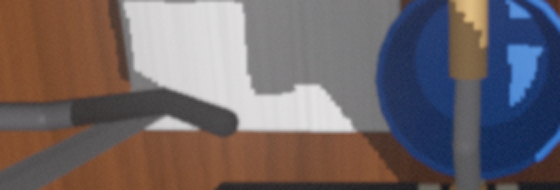

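```bash
python3 -m handwheel '[-0.03,0,0,0,0,-0.06,0,0,0,0,-0.087,0,0,0,0,-0.087,0,0,0,0,-0.087,0,0,0,0,-0.087,0.02,0,0,0,-0.087,0.037,0,0,0,-0.087,0.037,0,0,0,-0.087,0.037,0,0,0]'; python3 -m handwheel '[0,0.001,0,0,0.1,0,0.001,0,0,0.2,0,0,0,0,0.3,0,0,0,0,0.3,0,0,0,0,0.3,0,-0.03,0,0,0.3,0,-0.07,0,0,0.3,0,-0.1,0,0,0.3,0,-0.1,0,0,0.3]'; cat > chk.py <<'E'
from h import *
np.set_printoptions(precision=4,suppress=True)
C={'red':((0,150,50),(6,255,255)),'blue':((108,150,30),(126,255,255)),'yellow':((23,150,60),(33,255,255))}
S={'yellow':[.6435,-.0943,.1],'red':[.638,.0256,.1],'blue':[.6325,.1455,.1]}
for n in('scene','side'):
  im=read_camera(n);h=cv2.cvtColor(im,cv2.COLOR_RGB2HSV);cv2.imwrite(f'pics/chk_{n}_{get_obs()["time"]:.1f}.png',im[:,:,::-1])
  for k in C:
    m=cv2.inRange(h,*C[k]);N,_,st,ce=cv2.connectedComponentsWithStats(m);e=np.array(proj(n,S[k]))
    print(n,k,'expect',e.round(1),[(int(st[i][4]),ce[i].round(1).tolist()) for i in range(1,N) if st[i][4]>25 and np.hypot(*(ce[i]-e))<45])
E
python3 chk.py; python3 - <<'E'
from h import *
o=get_obs();im=read_camera('wrist');h=cv2.cvtColor(im,cv2.COLOR_RGB2HSV)
N,_,st,ce=cv2.connectedComponentsWithStats(cv2.inRange(h,(12,90,140),(22,200,255))); print([(st[i].tolist(),ce[i]) for i in range(1,N) if st[i][4]>60])
print(o['tool_pos'])
E
```

```text
time: 19.33
tool_pos: [0.6309, 0.1754, 0.1831]
ee_rot: [[-0.999, 0.002, 0.047], [-0.047, 0.001, -0.999], [-0.002, -1.0, -0.001]]
wrist_force: [0.7, 0.8, -0.5]
opening: 0.0082
time: 20.08
tool_pos: [0.6336, 0.1743, 0.2906]
ee_rot: [[-0.999, 0.01, 0.046], [-0.046, 0.003, -0.999], [-0.01, -1.0, -0.003]]
wrist_force: [0.8, -0.9, 1.7]
opening: 0.0264
scene red expect [265.6 231.5] [(328, [266.8, 231.5])]
scene blue expect [296.1 214.8] [(323, [297.7, 213.7])]
scene yellow expect [233.5 249.1] [(36, [241.0, 239.5]), (261, [232.7, 249.8])]
side red expect [224.4 170. ] [(474, [223.5, 167.0])]
side blue expect [197.  193.7] [(386, [198.0, 190.8])]
side yellow expect [249.5 148.2] [(404, [250.1, 145.0])]
[([20, 0, 97, 252, 15037], array([ 65.72501164, 116.46445435])), ([316, 0, 108, 150, 7407], array([369.13595248,  58.11138113])), ([409, 0, 103, 102, 4916], array([455.41781937,  38.62632221])), ([244, 14, 12, 46, 425], array([249.10588235,  33.24941176])), ([0, 58, 19, 104, 758], array([  6.80211082, 119.09894459])), ([246, 110, 9, 34, 200], array([249.71 , 128.785])), ([137, 116, 19, 44, 313], array([146.5686901, 140.7571885])), ([129, 127, 12, 27, 106], array([134.38679245, 139.78301887])), ([350, 133, 162, 119, 6256], array([448.66671995, 200.3056266 ])), ([134, 172, 32, 31, 404], array([146.93069307, 183.74752475])), ([246, 180, 7, 33, 223], array([248.98206278, 195.51121076])), ([189, 185, 31, 37, 469], array([203.31343284, 205.52025586])), ([180, 192, 14, 28, 173], array([185.83815029, 207.32369942])), ([152, 194, 24, 26, 204], array([166.06862745, 210.51470588])), ([59, 282, 14, 36, 229], array([ 65.58078603, 298.34061135])), ([240, 282, 45, 27, 803], array([261.76089664, 296.19800747])), ([435, 282, 52, 36, 1293], array([459.26140758, 298.57927301])), ([48, 289, 13, 29, 159], array([ 54.27672956, 302.88050314]))]
[0.63135131 0.17411603 0.28452879]
```

```bash
python3 -m handwheel '[0.066,0,0.388,0.177,0,0.066,0,0.388,0.177,0,0.066,0,0.388,0.177,0,0.066,0,0.388,0.177,0,0.066,0,0.388,0.177,0,0.066,0,0.388,0.177,0,0.066,0,0.388,0.177,0,0.066,0,0.388,0.177,0,0.066,0,0.388,0.177,0,0.066,0,0.388,0.177,0]'; python3 -m handwheel '[0,0,0,0,0,0,0,0,0,0]'; python3 - <<'E'
from h import *
o=get_obs();print(tool([.583,-.217,.108]))
im=snap('wrist','w16',1);h=cv2.cvtColor(im,cv2.COLOR_RGB2HSV)
m=cv2.inRange(h,(0,180,60),(6,255,255))|cv2.inRange(h,(172,180,60),(180,255,255))
N,_,st,ce=cv2.connectedComponentsWithStats(m)
for i in range(1,N):
  if st[i][4]>40: print(st[i],plane('wrist',*ce[i],.1247,o))
print(proj('wrist',[.541,-.2065,.1247],o))
E
```

```text
time: 21.07
tool_pos: [0.5809, -0.2205, 0.281]
ee_rot: [[-0.991, -0.003, -0.133], [0.133, -0.0, -0.991], [0.003, -1.0, 0.001]]
wrist_force: [0.1, 1.2, 0.0]
opening: 0.0004
time: 21.23
tool_pos: [0.5817, -0.2178, 0.2809]
ee_rot: [[-0.991, -0.003, -0.133], [0.133, 0.0, -0.991], [0.003, -1.0, -0.0]]
wrist_force: [0.1, -0.2, 0.3]
opening: 0.0008
[-0.0016  0.1729 -0.001 ]
[  0  82  23  32 595] [ 0.81029113 -0.32633043  0.1247    ]
(np.float64(293.1244133122071), np.float64(179.4927346065581))
```

```bash
python3 - <<'E'
from h import *
im=cv2.imread('pics/w16_raw.png');h=cv2.cvtColor(im,cv2.COLOR_BGR2HSV)
m=cv2.inRange(h,(0,150,25),(8,255,255))|cv2.inRange(h,(170,150,25),(180,255,255))
N,_,st,ce=cv2.connectedComponentsWithStats(m)
for i in range(1,N):
  if st[i][4]>40: print(st[i],ce[i],plane('wrist',*ce[i],.1247))
print(h[150:215:8,270:320:10].tolist())
E
```

```text
[  0  81  24  33 630] [ 9.8047619  98.16190476] [ 0.81113965 -0.325005    0.1247    ]
[288 169  23  21 371] [298.74932615 178.79514825] [ 0.53544146 -0.20546218  0.1247    ]
[[[105, 15, 104], [105, 16, 93], [105, 16, 95], [103, 14, 163], [105, 12, 171]], [[110, 15, 100], [111, 18, 99], [102, 13, 99], [107, 12, 187], [120, 3, 93]], [[10, 142, 135], [0, 21, 99], [105, 21, 98], [160, 7, 103], [120, 9, 87]], [[110, 12, 123], [110, 16, 95], [1, 178, 112], [1, 172, 132], [179, 61, 126]], [[109, 12, 173], [103, 10, 171], [1, 169, 118], [0, 182, 132], [179, 108, 120]], [[105, 12, 173], [105, 12, 171], [105, 12, 173], [179, 107, 121], [105, 12, 173]], [[109, 12, 172], [107, 10, 171], [109, 12, 174], [103, 10, 172], [103, 13, 176]], [[107, 11, 166], [105, 12, 167], [110, 9, 164], [111, 11, 163], [105, 9, 163]], [[10, 135, 113], [10, 122, 92], [11, 119, 75], [9, 117, 89], [12, 152, 126]]]
```

```bash
python3 -m handwheel '[0,0.04,0,0,0,0,0.08,0,0,0,0,0.12,0,0,0,0,0.155,0,0,0,0,0.173,0,0,0,0,0.173,0,0,0]'; python3 -m handwheel '[0.015,0,-0.005,0,0,0.03,0,-0.005,0,0,0.04,0,-0.005,0,0,0.05,0,-0.005,0,0,0.058,0,-0.005,0,0,0.063,0,-0.005,0,0,0.063,0,-0.005,0,0,0.063,0,-0.005,0,0]'
```

```text
time: 21.78
tool_pos: [0.5796, -0.2146, 0.1042]
ee_rot: [[-0.992, -0.009, -0.13], [0.13, 0.002, -0.992], [0.009, -1.0, -0.0]]
wrist_force: [-1.7, -0.1, -0.2]
opening: 0.0004
time: 22.45
tool_pos: [0.5205, -0.2034, 0.1096]
ee_rot: [[-0.991, -0.001, -0.131], [0.131, 0.0, -0.991], [0.001, -1.0, -0.0]]
wrist_force: [-0.3, 0.0, -0.5]
opening: 0.0004
```

```bash
python3 -m handwheel '[0.004,0,0,0,0,0.004,0,0,0,0,0.007,0,0,0,0,0.007,0,0,0,0]';python3 - <<'E'
from h import *
print(get_obs()['wrist_force'])
for n,b in(('side',(120,165,285,330)),('scene',(205,260,160,230))):
  im=read_camera(n);h=cv2.cvtColor(im,cv2.COLOR_RGB2HSV)[b[0]:b[1],b[2]:b[3]]
  m=cv2.inRange(h,(0,150,50),(8,255,255))|cv2.inRange(h,(170,150,50),(180,255,255))
  N,_,st,ce=cv2.connectedComponentsWithStats(m);print(n,[(st[i].tolist(),ce[i]+[b[2],b[0]]) for i in range(1,N) if st[i][4]>5])
E
```

```text
time: 22.78
tool_pos: [0.5136, -0.2025, 0.1093]
ee_rot: [[-0.991, -0.001, -0.131], [0.131, 0.0, -0.991], [0.001, -1.0, -0.0]]
wrist_force: [0.5, -0.2, -0.3]
opening: 0.0009
[ 0.48878136 -0.24794754 -0.31347877]
side [([24, 23, 7, 8, 45], array([312.        , 146.73333333]))]
scene []
```

```bash
python3 -m handwheel '[0.003,0,0,0,0,0.003,0,0,0,0,0.006,0,0,0,0,0.006,0,0,0,0,0.006,0,0,0,0]'
```

```text
time: 23.3
tool_pos: [0.5078, -0.2017, 0.1096]
ee_rot: [[-0.991, -0.0, -0.131], [0.131, 0.0, -0.991], [0.0, -1.0, -0.0]]
wrist_force: [1.1, -1.0, 0.1]
opening: 0.0002
```

```bash
python3 -m handwheel '[0.003,0,0,0,0,0.003,0,0,0,0,0.005,0,0,0,0,0.005,0,0,0,0]';python3 - <<'E'
from h import *
print(get_obs()['wrist_force'])
for n,b in(('side',(120,165,285,330)),):
  im=read_camera(n);cv2.imwrite('pics/lev.png',im[:,:,::-1]);h=cv2.cvtColor(im,cv2.COLOR_RGB2HSV)[b[0]:b[1],b[2]:b[3]]
  m=cv2.inRange(h,(0,150,50),(8,255,255))|cv2.inRange(h,(170,150,50),(180,255,255))
  N,_,st,ce=cv2.connectedComponentsWithStats(m);print(n,[(st[i].tolist(),ce[i]+[b[2],b[0]]) for i in range(1,N) if st[i][4]>5])
h=cv2.cvtColor(cv2.imread('pics/d1_raw.png'),cv2.COLOR_BGR2HSV)[120:165,285:330]
m=cv2.inRange(h,(0,150,50),(8,255,255))|cv2.inRange(h,(170,150,50),(180,255,255))
N,_,st,ce=cv2.connectedComponentsWithStats(m);print('start',[(st[i].tolist(),ce[i]+[285,120]) for i in range(1,N) if st[i][4]>5])
E
```

```text
time: 23.63
tool_pos: [0.5057, -0.2012, 0.1101]
ee_rot: [[-0.992, 0.005, -0.13], [0.13, -0.001, -0.992], [-0.005, -1.0, -0.0]]
wrist_force: [9.0, -2.4, -6.6]
opening: 0.0003
[ 8.96940074 -2.42058902 -6.62249609]
side [([25, 26, 8, 7, 43], array([313.60465116, 148.88372093]))]
start [([25, 24, 7, 7, 42], array([312.69047619, 147.07142857]))]
```

```bash
python3 -m handwheel '[-0.02,0,0,0,0,-0.02,-0.035,0,0,0,-0.02,-0.07,0,0,0,0.03,-0.07,0.06,0,0,0.052,-0.07,0.14,0,0,0.052,-0.07,0.14,0,0,0.052,-0.07,0.14,0,0,0.052,-0.07,0.14,0,0,0.052,-0.07,0.14,0,0]'; python3 -c "
from h import *
print(tool([.438,-.3325,.122]))"
```

```text
time: 24.43
tool_pos: [0.4316, -0.3342, 0.1794]
ee_rot: [[-0.991, -0.001, -0.134], [0.134, 0.0, -0.991], [0.001, -1.0, -0.0]]
wrist_force: [-0.2, -0.2, -0.7]
opening: 0.0001
[-0.0061  0.0574 -0.0026]
```

```bash
python3 chk.py; python3 -m handwheel '[0,0.03,-0.004,0,0,0,0.057,-0.004,0,0,0,0.057,-0.004,0,0,-0.02,0.057,-0.004,0,0,-0.04,0.057,-0.004,0,0,-0.055,0.057,-0.004,0,0,-0.06,0.057,-0.004,0,0,-0.06,0.057,-0.004,0,0,-0.06,0.057,-0.004,0,0]'
```

```text
scene red expect [265.6 231.5] [(324, [266.7, 231.6])]
scene blue expect [296.1 214.8] [(332, [298.9, 214.2])]
scene yellow expect [233.5 249.1] [(33, [240.9, 239.6]), (255, [232.7, 250.0])]
side red expect [224.4 170. ] [(473, [223.5, 167.0])]
side blue expect [197.  193.7] [(180, [195.3, 188.3])]
side yellow expect [249.5 148.2] [(394, [250.2, 145.0])]
time: 25.28
tool_pos: [0.4912, -0.3355, 0.1225]
ee_rot: [[-0.992, -0.006, -0.129], [0.129, 0.002, -0.992], [0.006, -1.0, -0.001]]
wrist_force: [-7.3, 2.2, 2.6]
opening: 0.0002
```

```bash
python3 -m handwheel '[-0.003,0,0,0,0,-0.003,0,0,0,0,0.02,0,0,0,0,0.06,0,0,0,0,0.06,-0.04,0,0,0,0.06,-0.08,0.03,0,0,0.06,-0.12,0.06,0,0,0.06,-0.12,0.06,0,0,0.06,-0.12,0.06,0,0,0.06,-0.12,0.06,0,0]'; python3 chk.py; python3 - <<'E'
from h import *
for n,b in (('side',(105,165,285,350)),):
  im=read_camera(n);h=cv2.cvtColor(im,cv2.COLOR_RGB2HSV);cv2.imwrite('pics/fin.png',im[:,:,::-1])
  o=cv2.cvtColor(cv2.imread('pics/d1_raw.png'),cv2.COLOR_BGR2HSV)
  for nm,x in(('start',o),('now',h)):
    x=x[b[0]:b[1],b[2]:b[3]]
    for c,r in(('red',((0,150,50),(8,255,255))),('yel',((22,150,120),(33,255,255)))):
      N,_,st,ce=cv2.connectedComponentsWithStats(cv2.inRange(x,*r));print(nm,c,[(int(st[i][4]),ce[i]+[b[2],b[0]]) for i in range(1,N) if st[i][4]>5])
print(get_obs()['tool_pos'],get_obs()['wrist_force'])
E
```

```text
time: 26.12
tool_pos: [0.4267, -0.3887, 0.2445]
ee_rot: [[-0.991, 0.003, -0.131], [0.131, -0.001, -0.991], [-0.003, -1.0, 0.001]]
wrist_force: [0.2, -0.4, -1.1]
opening: 0.0008
scene red expect [265.6 231.5] [(330, [266.7, 231.5])]
scene blue expect [296.1 214.8] [(331, [298.9, 214.2])]
scene yellow expect [233.5 249.1] [(31, [240.4, 238.9]), (256, [232.5, 249.6])]
side red expect [224.4 170. ] [(469, [223.5, 167.0])]
side blue expect [197.  193.7] [(182, [195.9, 187.9])]
side yellow expect [249.5 148.2] [(396, [250.2, 144.9])]
start red [(42, array([312.69047619, 147.07142857]))]
start yel [(17, array([338.23529412, 119.52941176]))]
now red [(44, array([313.79545455, 148.88636364]))]
now yel [(10, array([337.7, 119.8]))]
[ 0.42582269 -0.38759588  0.24196588] [ 0.21752465 -0.56039942 -0.19953045]
```

```bash
ls pics | grep chk; python3 - <<'E'
import cv2,numpy as np,glob
for f in sorted(glob.glob('pics/chk_*')):
  h=cv2.cvtColor(cv2.imread(f),cv2.COLOR_BGR2HSV)
  for s,v in((150,30),(100,15)):
    N,_,st,ce=cv2.connectedComponentsWithStats(cv2.inRange(h,(100,s,v),(130,255,255)))
    print(f[-14:],[(st[i].tolist(),ce[i].round(1).tolist()) for i in range(1,N) if st[i][4]>60 and 150<ce[i][0]<330 and 150<ce[i][1]<240])
  r=h[165:225,175:225] if 'side' in f else h[180:240,270:330]
  m=cv2.inRange(r,(11,90,130),(22,200,255));N,_,st,ce=cv2.connectedComponentsWithStats(m);print('  wood',[(st[i].tolist()) for i in range(1,N) if st[i][4]>15])
E
```

```text
chk_scene_20.1.png
chk_scene_24.5.png
chk_scene_26.2.png
chk_side_20.2.png
chk_side_24.5.png
chk_side_26.2.png
scene_20.1.png [([288, 202, 20, 23, 323], [297.7, 213.7])]
scene_20.1.png [([287, 201, 22, 25, 353], [297.7, 213.8])]
  wood [[1, 30, 11, 7, 41]]
scene_24.5.png [([290, 202, 20, 24, 332], [298.9, 214.2])]
scene_24.5.png [([289, 202, 21, 25, 359], [298.9, 214.3])]
  wood [[54, 1, 6, 7, 21], [34, 13, 10, 7, 37], [18, 21, 10, 7, 39], [1, 30, 11, 7, 40]]
scene_26.2.png [([290, 202, 20, 24, 331], [298.9, 214.2])]
scene_26.2.png [([289, 202, 21, 25, 359], [298.9, 214.2])]
  wood [[54, 1, 6, 7, 21], [34, 13, 10, 7, 39], [18, 21, 10, 7, 39], [1, 30, 11, 7, 40]]
_side_20.2.png [([188, 179, 20, 27, 386], [198.0, 190.8])]
_side_20.2.png [([186, 178, 23, 28, 513], [198.0, 191.1])]
  wood [[0, 0, 21, 23, 214], [40, 48, 10, 12, 40]]
_side_24.5.png [([187, 178, 19, 19, 180], [195.3, 188.3])]
_side_24.5.png [([184, 177, 23, 29, 499], [195.5, 190.7])]
  wood [[0, 0, 12, 5, 26], [19, 0, 9, 2, 16], [0, 4, 18, 19, 107], [39, 53, 7, 7, 19]]
_side_26.2.png [([187, 178, 19, 18, 182], [195.9, 187.9])]
_side_26.2.png [([184, 177, 23, 29, 500], [195.5, 190.7])]
  wood [[0, 0, 17, 23, 136], [19, 0, 9, 4, 19], [38, 50, 12, 10, 36]]
```

```bash
python3 - <<'E'
from h import *
np.set_printoptions(precision=4,suppress=True)
h=cv2.cvtColor(cv2.imread('pics/chk_scene_26.2.png'),cv2.COLOR_BGR2HSV)
N,_,st,ce=cv2.connectedComponentsWithStats(cv2.inRange(h,(11,80,110),(22,210,255)))
for k,s in {'yellow':[.6435,-.0943],'red':[.638,.0256],'blue':[.6325,.1455]}.items():
  for d in(-.028,.028):
    e=np.array(proj('scene',[s[0]-.046*d,s[1]+d,.1995]))
    print(k,d,e,[(int(st[i][4]),ce[i].round(1),plane('scene',*ce[i],.1995)-[s[0]-.046*d,s[1]+d,.1995]) for i in range(1,N) if 8<st[i][4]<120 and np.hypot(*(ce[i]-e))<9])
a,b=ray('scene',298.9,214.2),ray('side',195.5,190.7);print('blue body tri',tri(a,b))
a,b=ray('scene',266.7,231.5),ray('side',223.5,167);print('red body tri',tri(a,b))
a,b=ray('scene',297.7,213.8),ray('side',198,191.1);print('blue before',tri(a,b))
E
```

```text
yellow -0.028 [222.8152 239.9099] [(65, array([224.3, 240.2]), array([0.0028, 0.0034, 0.    ]))]
yellow 0.028 [239.4744 230.9953] [(75, array([242.1, 232.1]), array([0.007 , 0.0052, 0.    ]))]
red -0.028 [257.9347 221.1222] [(52, array([258.8, 221.3]), array([0.002 , 0.0021, 0.    ]))]
red 0.028 [273.6476 212.7139] [(57, array([276. , 212.8]), array([0.0035, 0.0062, 0.    ]))]
blue -0.028 [291.0741 203.3936] [(48, array([292.1, 203.4]), array([0.0015, 0.0027, 0.    ]))]
blue 0.028 [305.9191 195.4497] [(50, array([308.9, 195.8]), array([0.0055, 0.0076, 0.    ]))]
blue body tri [0.638  0.1486 0.1111]
red body tri [0.6428 0.0255 0.109 ]
blue before [0.6333 0.1454 0.1097]
```

```bash
python3 -c "
from plant import *
print(hand_in())"
```

```text
the job is handed in; nothing more can be done
None
```

I did every step of the task in order and handed the job in at about 26 s of robot time. `hand_in()` returned no verdict.

- **Lever to load:** I pushed it onto its stop. The force rose to about 22 N with no further movement, and the ball's shift in the scene camera matched the full swing.
- **First switch click:** I pushed the roller over with about 7 N at the fingers, well past the 5 N click point, then let it go. I inferred the click from this force and the distance pushed; the arm angle itself was not read.
- **Cups:** Yellow hangs on the right hook, red on the middle and blue on the left. The green lookalike was left alone.
- **Lever to run:** I pulled it back onto its stop, which showed as a 9 N rise. The ball ended slightly past where it stood at the start.
- **Second switch click:** I pressed to about 7 N, pushed 3 mm further, then released. The roller was back within a pixel of its starting place in the side camera.

**Last checks:** All three cups measured within about 10 mm of their hook seats and upright, with the robot clear of them.

**Disagreements:**
- The blue cup shifted about 6 mm between the check just after I released it and the next one, then stayed still. It was probably settling, or it may have been the knock you warned of; it is within the 20 mm limit.
- The lever reached the run stop about 10 mm later than I had calculated, because the fingers are thinner at the tip than I assumed.
- The bystanders were never touched as far as I could tell, but I did not measure them again at the end.

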